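Tip the board until the inked tile creeps to the stop strip

TASK

The freshly inked tile on the tilting board has to lie against the brass stop strip at the hinge side, and nothing may touch it while its ink is wet. Take the handle lightly and lift the board slowly, only until the tile starts to slide, hold that angle still while the tile creeps down to rest against the strip (tipped further, the tile shoots down, and the cork-backed coaster beside it, which must stay put untouched, slides too), then push the board gently back down until it lies fully home and let go. Never strain the sprung handle, and leave the bottle, cup and jar where they are.

Things in the scene. Friction and masses are not known exactly. Their poses are not given: they have to be found in the camera images.
- board (a joint): Tilt (rad) of the light-wood board, 240 x 220 x 12 mm: 0 = flat, fully home (as it starts), a hard stop; grows as the handle side is lifted; stop at 0.75. Stiff hinge: it stays where left; at the handle, lifting takes 9 to 14 N, pushing down 4 to 8 N. The tile starts to slide at an unknown angle of 0.19 to 0.43 and goes on while that angle is held, faster if tipped further.
- bail (a joint): Bend (rad) of the sprung handle against the board: it pivots on the board's free edge, 55 mm from the bar, and springs back to 0 by itself, about 5.5 N at the bar per 0.1 rad. Positive: bar pulled up; negative: bar pushed down. It gives a little before the board follows, so the bar must go a few mm lower than its rest to bring the board home.
- hinge (a point): Point on the hinge axis (far side of the board), mid-width, 66 mm above the table, level with the top face of the flat board. Axes are those of the fixed plywood stand: x level, from the handle side to the hinge side; y along the hinge; z up. A growing board angle turns the board about +y, lifting the handle side (-x).
- handle (a point): Middle of the handle bar: round steel, 14 mm thick, 130 mm long, parallel to the hinge; at rest 295 mm from the hinge axis and 6 mm below the level of the board's top face (60 mm above the table when flat); on two rods 58 mm either side of the middle. 48 mm of clear space between bar and board edge; only the table beneath. x points from bar to hinge.
- tile_center (a point): Centre (half-way up) of the white glazed tile, 80 x 80 x 10 mm, about 0.15 kg, with wet blobs of coloured ink on top. It lies flat on the board near the handle side, about square to it.
- coaster_center (a point): Centre (half-way up) of the cork-backed teal coaster with an orange dot, 50 x 50 x 8 mm, lying on the board beside the tile (on either side of it, at least 20 mm apart). It grips better than the tile: it starts to slide at an angle only 0.05 to 0.11 rad above the tile's.
- strip (a point): Middle of the face, looking to the handle, of the brass stop strip (12 mm wide, 10 mm high, across the hinge end of the board): 12 mm from the hinge axis, 5 mm above the board's top face. Axes turn with the board (x from handle to hinge). A tile resting against it has its centre 40 to 43 mm from this point along -x.
- dropper: Bystander: black dropper bottle, 32 mm diameter, 107 mm high; origin at the centre of its underside.
- cup: Bystander: blue cup, 72 mm across the rim, 85 mm high; origin at the centre of its underside.
- jar: Bystander: small glass jar with blue cap, 56 mm diameter, 70 mm high; origin at the centre of its underside.
Things that resemble listed ones, but are neither listed nor needed, are in the scene too. Of the things that look like the part that bears tile_center, the middle-sized one is meant.

How it is judged:
On the way, in this order (a step that is already met when the one before it is completed fails the run):
1. the tile has started to slide down the board by 1 to 3 cm or more and is still sliding, and the board is held still at that angle (slower than 0.05 rad/s, for 0.1 s) (x of tile_center in the frame of strip between -0.131 and -0.05 m and value of joint board above 0.12 rad and velocity of joint board between -0.05 and 0.05 rad/s), for 0.1 s.
2. the tile lies at rest against the stop strip (its centre within 47 mm of it) while the board is still held tipped (over 0.12 rad) (x of tile_center in the frame of strip above -0.047 m and value of joint board above 0.12 rad and linear speed of tile below 0.03 m/s and velocity of joint board between -0.05 and 0.05 rad/s), for 0.2 s.
At the end, for the whole second after the job is handed in: The board is back flat, fully home (within 0.006 rad), the tile lies flat on it at rest against the stop strip (centre 30 to 47 mm from the strip's face), the coaster lies within 8 mm of where it started, and the robot has let go of the handle (value of joint board below 0.006 rad and x of tile_center in the frame of strip between -0.047 and -0.03 m and z of tile_center in the frame of strip between -0.004 and 0.004 m and linear speed of tile below 0.02 m/s and distance of coaster_center from where it was at the start of the episode below 0.008 m and contact force between the arm and board below 0.2 N); the robot touches nothing.
It fails at once if the robot touches the inked tile or the coaster (contact force between any of the fingers, the arm and tile above 0.3 N or contact force between any of the fingers, the arm and coaster above 0.3 N).
It fails at once if the tile shoots down the board: faster than 0.35 m/s (linear speed of tile above 0.35 m/s).
It fails at once if the sprung handle is strained: bent more than 0.40 rad from its rest either way, some 22 N (value of joint bail above 0.4 rad or value of joint bail below -0.4 rad).
It fails at once if the handle is wrenched: grip and pull together (both fingers added) over 80 N (contact force between any of the fingers, the arm and board above 80 N).
It fails at once if a bystander (bottle, cup or jar) is moved by more than 15 mm (distance of any of dropper, cup, jar from where it was at the start of the episode above 0.015 m).
It also fails if it takes over 70 s, if anything falls off the work surface, if the arm or the gripper's body presses on something with over 40 N, if the wrist force passes 120 N, or if a joint passes its speed limit or range.

ROBOT

A 6-joint arm with a two-finger parallel gripper is mounted at the origin on the work surface. World frame = base frame: x ahead of the robot, y to its left, z up, the work surface at z = 0. Lengths are in m, angles in rad, forces in N, time in s.
With the tool pointing down it reaches from about 0.25 to 0.775 m from the base axis. Payload 8.9 kg.
Tool frame: the origin (TCP) lies between the finger pads; the fingertips stand 19 mm ahead of it and the grasp point (between the pads) is the TCP; y points along the fingers, x is the direction in which the jaws open and shut, and the axes are right-handed (so a half turn about y gives the same grasp; the last joint's range is limited). The gripper opens to 85 mm and grips with 20 to 120 N. Pads are 22 mm wide; open, the fingers measure 114 mm over their backs; the gripper's body (76 mm by 85 mm) begins 54 mm behind the grasp point. The pads swing forward as they close: fully open they stand 13 mm farther back than shut.
Start: joints at [-1.483, 0.291, -0.153, 1.127, 0, 1.431], TCP at [0.118, -0.512, 0.228] pointing down, gripper open.
Joint ranges: [-2.52, 2.52], [-0.91, 1.74], [-1.3, 1.37], [-1.96, 2.02], [-1.52, 1.47], [-3.14, 3.14]. Speed limits (rad/s): [2.22, 2.22, 2.79, 3.14, 3.14, 3.14].

INTERFACE

Orientations are given as a 3x3 rotation matrix whose columns are the frame's x, y, z axes.
In Python, from bench import arm, vision gives the robot as it stands. The module is installed in compiled form; this text tells all that it offers.
- The arm moves only by the shell command python3 -m jog 'ROWS' [FORCE]. ROWS is JSON, a list that holds one entry, the list of rows, each a list of 7 numbers: the shift along the tool's x, y, z in mm, then the turn, a rotation vector about the tool's x, y, z in rad, then the opening, from -1 (shut) to 1 (fully open). A call has exactly 5 rows; each row shifts and turns the pose as measured when the row begins, along the tool's axes as they then stand; what a row does not reach is not made up. A row lasts 1/12 s, in which the tool goes at most 41.7 mm and 7.16 degrees, less where a joint would pass 70% of its speed; a pose out of reach is approached as far as the arm can. A call with a gripper value outside its range is refused whole. The fingers move at their own pace and stop on an object; FORCE is the grip in N (left out, the last holds). Time passes only in rows, so rows that do not move let the fingers close, or fill a call up. It gives the time, the measured TCP pose, the force and the opening at its end, in the units of the state.
- arm.get_obs(): the state, without advancing time (a new reading comes with each control period).
- vision.get_image(name): name is "scene" or "top" or "wrist"; returns (picture, depth): 480x640x3 uint8, blue, green, red; 480x640 float32, m along the optical axis (not along the pixel's ray), 0 where there is no reading.
- vision.camera_params(name): a dict with "fov_y" (degrees; the focal length in pixels is half the picture's height over the tangent of half this angle, whatever the lens; pixels are square), "cx", "cy" (the principal point, pixels), "pose" (4x4, takes a point from camera to world coordinates). Camera axes: x right, y up, looking along -z (the intrinsics and any distortion apply to the point x, -y, -z); pixel columns grow to the right and rows downward; lengths in m; the calibration is good to about 2 mm. A picture is of the moment at which its call begins: read the wrist's pose just before it. camera_params takes no time and is no camera call; for the wrist camera it gives the pose at the moment of the call.
- arm.close_job(): hands the job in, once; it reports no verdict.
The state is a dict: "t": time; "joint_positions": joint angles; "qvel": joint speeds; "effort": joint torques, N m; "tool_pos": TCP position; "tool_rot": TCP orientation; "force": force on the tool from outside, world axes, zero at the start; "moment": the same for the moment, N m; "gripper_width": finger opening in m.
Only numpy, scipy, OpenCV 4.12 (cv2) and the standard library are available. Lean on these libraries where they do the work, as an engineer would, in place of code of your own. Each camera call takes 0.05 s, during which the arm holds its last target.

## Working session

There is one attempt and no reset: what is moved stays moved. The work goes in short steps, Python scripts to look and compute and a shell command to move; the robot and the scene stay as the last step left them, time stands still between calls to the robot, and variables do not carry over. Pictures are saved under pics/ and viewed, and the job is handed in when it is done.

```bash
mkdir -p pics
python3 - <<'E'
from bench import arm, vision
import cv2,numpy as np
o=arm.get_obs(); print({k:np.round(v,3).tolist() for k,v in o.items()})
for n in ["scene","top"]:
    p=vision.camera_params(n); print(n,{k:np.round(v,4).tolist() if not isinstance(v,str) else v for k,v in p.items()})
    im,d=vision.get_image(n); cv2.imwrite(f"pics/{n}0.png",im); np.save(f"pics/{n}0.npy",d)
E
```

```text
{'t': 0.0, 'joint_positions': [-1.483, 0.291, -0.154, 1.127, -0.0, 1.431], 'qvel': [0.0, 0.001, 0.001, -0.002, -0.001, -0.001], 'effort': [-0.0, -53.714, 33.137, 0.016, -0.0, 0.0], 'tool_pos': [0.118, -0.511, 0.227], 'tool_rot': [[0.225, -0.0, 0.974], [-0.974, 0.001, 0.225], [-0.001, -1.0, 0.0]], 'force': [0.621, 0.113, -0.269], 'moment': [-0.03, 0.004, -0.001], 'gripper_width': 0.085}
scene {'fov_y': 45.699, 'cx': 324.9063, 'cy': 236.0705, 'pose': [[0.197, -0.5543, 0.8087, 1.4442], [0.9802, 0.1284, -0.1508, -0.1169], [-0.0203, 0.8223, 0.5686, 0.7], [0.0, 0.0, 0.0, 1.0]]}
top {'fov_y': 50.392, 'cx': 311.9792, 'cy': 232.5388, 'pose': [[0.0245, 0.9927, -0.1185, 0.4717], [-0.9994, 0.0274, 0.023, 0.043], [0.0261, 0.1178, 0.9927, 1.0291], [0.0, 0.0, 0.0, 1.0]]}
```

View pics/scene0.png

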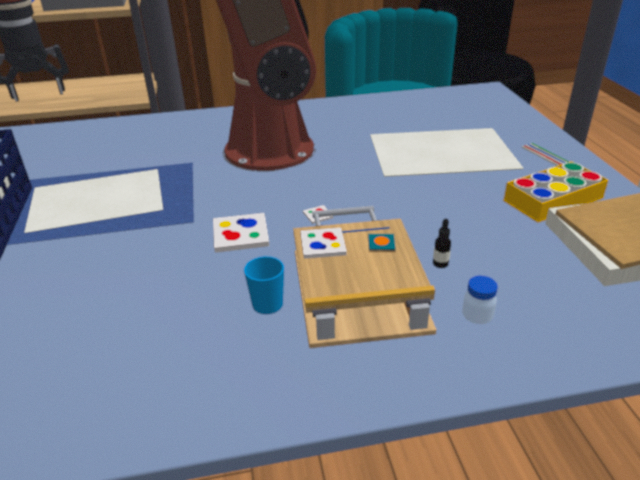

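View pics/top0.png

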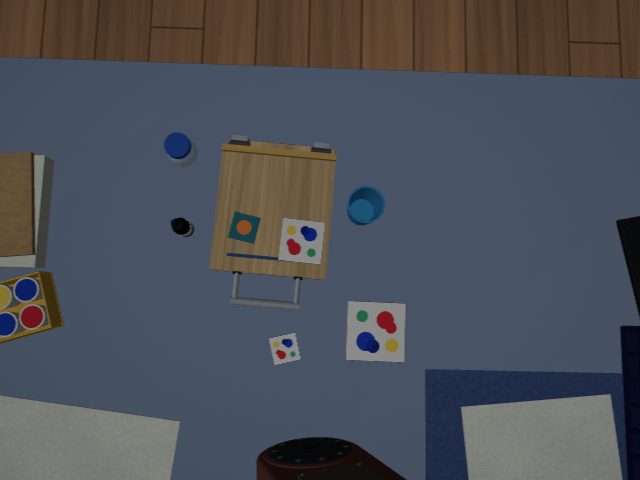

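Run:
```python
import cv2
im=cv2.imread("pics/top0.png")[125:325,190:410]
cv2.imwrite("pics/topc.png",cv2.resize(im,None,fx=3,fy=3,interpolation=cv2.INTER_CUBIC)[:600,:])
im=cv2.imread("pics/scene0.png")[195:355,280:450]
cv2.imwrite("pics/scenec.png",cv2.resize(im,None,fx=3.7,fy=3.7,interpolation=cv2.INTER_CUBIC))
```

```text
(no output)
```

View pics/topc.png

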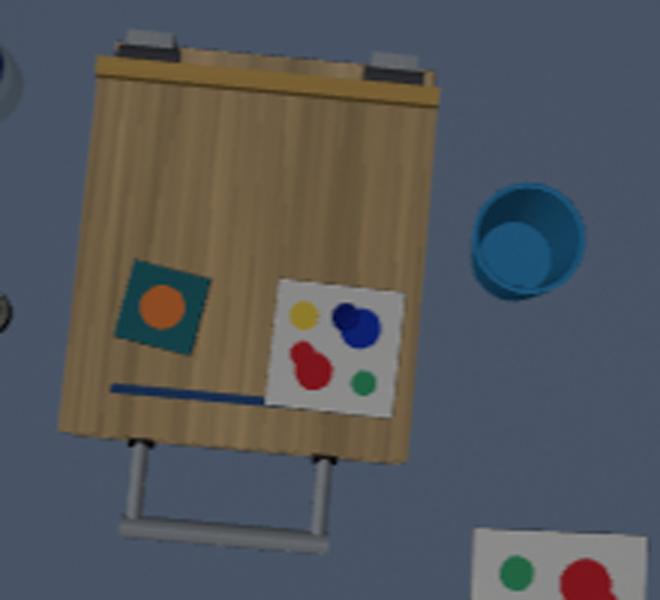

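View pics/scenec.png

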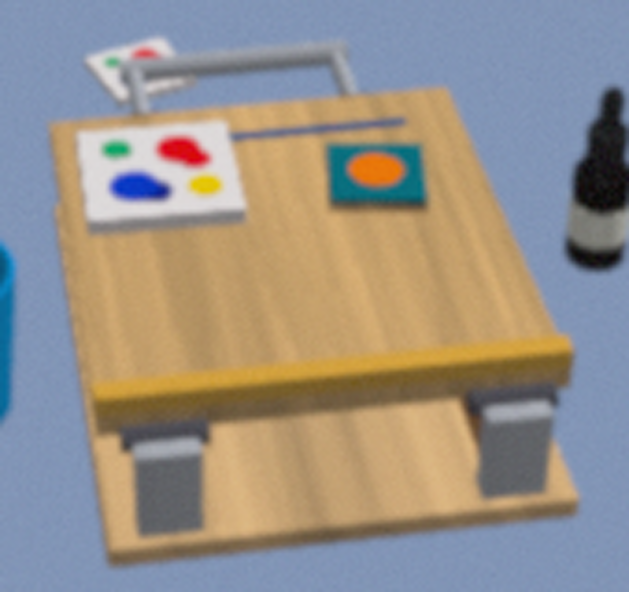

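```bash
cat > h.py <<'E'
import numpy as np
from bench import vision
def ray(n,u,v):
    p=vision.camera_params(n);f=240/np.tan(np.radians(p['fov_y'])/2);P=np.array(p['pose'])
    d=P[:3,:3]@np.array([(u-p['cx'])/f,-(v-p['cy'])/f,-1]);return P[:3,3],d
def pl(n,u,v,z):
    c,d=ray(n,u,v);return c+d*(z-c[2])/d[2]
def proj(n,X):
    p=vision.camera_params(n);f=240/np.tan(np.radians(p['fov_y'])/2);P=np.array(p['pose'])
    c=P[:3,:3].T@(np.array(X)-P[:3,3]);return np.array([p['cx']-f*c[0]/c[2],p['cy']+f*c[1]/c[2]])
E
python3 - <<'E'
from h import *
T=lambda u,v,z:pl("top",190+u/3,125+v/3,z)
S=lambda u,v,z:pl("scene",280+u/3.7,195+v/3.7,z)
def rep(nm,pts):
    print(nm,np.round(pts,4).tolist(),'d',np.round([np.linalg.norm(pts[i]-pts[i-1]) for i in range(len(pts))],4),'mean',np.round(np.mean(pts,0),4))
rep('bar T',[T(122,526,.062),T(328,545,.062)])
rep('bar S',[S(122,70,.063),S(347,50,.063)])
rep('board T',[T(60,432,.066),T(407,462,.066),T(439,90,.076),T(97,57,.076)])
rep('board S',[S(52,122,.066),S(447,88,.066),S(572,340,.076),S(95,388,.076)])
rep('tile T',[T(278,278,.076),T(405,293,.076),T(391,417,.076),T(265,403,.076)])
rep('tile S',[S(78,130,.076),S(231,123,.076),S(243,212,.076),S(90,220,.076)])
rep('coast T',[T(136,260,.074),T(211,278,.074),T(190,355,.074),T(115,336,.074)])
c,d=T(0,0,0),0
dd=np.load("pics/top0.npy")
for n,(u,v) in {'bar':(265,303),'board':(270,200),'tile':(300,250),'coast':(244,227),'table':(330,330)}.items():
    cc,r=ray("top",u,v); z=np.median(dd[v-1:v+2,u-1:u+2]); print(n,np.round(cc+r*z,4))
E
```

```text
bar T [[0.4551, 0.1697, 0.062], [0.4465, 0.0409, 0.062]] d [0.1291 0.1291] mean [0.4508 0.1053 0.062 ]
bar S [[0.453, 0.0437, 0.063], [0.4614, 0.1726, 0.063]] d [0.1291 0.1291] mean [0.4572 0.1082 0.063 ]
board T [[0.5125, 0.2103, 0.066], [0.4993, -0.0073, 0.066], [0.7366, -0.0222, 0.076], [0.7512, 0.1965, 0.076]] d [0.2393 0.218  0.2379 0.2192] mean [0.6249 0.0943 0.071 ]
board S [[0.5007, -0.0034, 0.066], [0.5168, 0.2142, 0.066], [0.7474, 0.2001, 0.076], [0.7321, -0.0192, 0.076]] d [0.2322 0.2182 0.2313 0.2198] mean [0.6242 0.0979 0.071 ]
tile T [[0.6122, 0.0769, 0.076], [0.6049, -0.0032, 0.076], [0.5267, 0.0038, 0.076], [0.5334, 0.0825, 0.076]] d [0.079  0.0804 0.0785 0.0789] mean [0.5693 0.04   0.076 ]
tile S [[0.5262, 0.0071, 0.076], [0.5381, 0.0874, 0.076], [0.6171, 0.0756, 0.076], [0.6066, -0.0002, 0.076]] d [0.0808 0.0812 0.08   0.0765] mean [0.572  0.0425 0.076 ]
coast T [[0.6214, 0.1665, 0.074], [0.6113, 0.119, 0.074], [0.5623, 0.1304, 0.074], [0.5729, 0.1776, 0.074]] d [0.0497 0.0485 0.0503 0.0484] mean [0.592  0.1484 0.074 ]
bar [0.4518 0.1051 0.0662]
board [0.6472 0.1025 0.0655]
tile [0.5519 0.0425 0.0759]
coast [0.5927 0.149  0.074 ]
table [ 4.004e-01 -2.150e-02  2.000e-04]
```

The top crop shows the board with the tile near px (302,241), the coaster at (244,227) and the bar from (231,300) to (299,306). The sizes and heights I measured match the spec. The bar middle is about (0.454, 0.107, 0.06), and board x has an azimuth of about -0.065. I'll travel above the scene first.

```bash
python3 -m jog '[[[-30,0,26.5,0,0,0,-0.1],[-30,0,26.5,0,0,0,-0.1],[-30,0,26.5,0,0,0,-0.1],[-30,0,26.5,0,0,0,-0.1],[-30,0,26.5,0,0,0,-0.1]]]' 20
python3 -m jog '[[[-30,0,26.5,0,0,0,-0.1],[-30,0,26.5,0,0,0,-0.1],[-30,0,26.5,0,0,0,-0.1],[-30,0,26.5,0,0,0,-0.1],[-30,0,26.5,0,0,0,-0.1]]]'
python3 -m jog '[[[-30,0,26.5,0,0,0,-0.1],[-30,0,26.5,0,0,0,-0.1],[-30,0,26.5,0,0,0,-0.1],[-30,0,26.5,0,0,0,-0.1],[-30,0,26.5,0,0,0,-0.1]]]'
```

```text
t: 0.52
tool_pos: [0.2128, -0.3345, 0.2242]
tool_rot: [[0.216, -0.002, 0.976], [-0.976, 0.002, 0.216], [-0.002, -1.0, -0.001]]
force: [0.4, -0.2, 0.6]
gripper_width: 0.0381
t: 0.93
tool_pos: [0.3107, -0.1506, 0.2238]
tool_rot: [[0.212, -0.001, 0.977], [-0.977, 0.003, 0.212], [-0.003, -1.0, -0.0]]
force: [0.6, -1.0, 0.4]
gripper_width: 0.038
t: 1.35
tool_pos: [0.4094, 0.0334, 0.2246]
tool_rot: [[0.212, 0.001, 0.977], [-0.977, 0.002, 0.212], [-0.001, -1.0, 0.001]]
force: [1.0, -0.9, -0.5]
gripper_width: 0.0386
```

```bash
python3 -m jog '[[[0,0,0,0,-0.12,0,-0.1],[0,0,0,0,-0.12,0,-0.1],[0,0,0,0,-0.12,0,-0.1],[0,0,0,0,-0.12,0,-0.1],[0,0,0,0,-0.12,0,-0.1]]]'
python3 -m jog '[[[0,0,0,0,-0.12,0,-0.1],[0,0,0,0,-0.12,0,-0.1],[0,0,0,0,-0.12,0,-0.1],[0,0,0,0,-0.12,0,-0.1],[0,0,0,0,-0.12,0,-0.1]]]'
python3 -m jog '[[[0,0,0,0,-0.08,0,-0.1],[0,0,0,0,0,0,-0.1],[0,0,0,0,0,0,-0.1],[0,0,0,0,0,0,-0.1],[0,0,0,0,0,0,-0.1]]]'
cat > st.py <<'E'
from h import *
from bench import arm
o=arm.get_obs();R=np.array(o['tool_rot']);p=np.array(o['tool_pos'])
bx=np.array([.9978,-.066,0]);by=np.array([.066,.9978,0])
print('pos',p.round(4),'az',np.arctan2(R[1,0],R[0,0]).round(3),'ydown',R[:,1].round(3))
for t in ([.454,.107,.060],):
    print('to bar in tool mm',(R.T@(np.array(t)-p)*1000).round(1),'F',np.round(o['force'],1))
E
python3 st.py
```

```text
t: 1.77
tool_pos: [0.4113, 0.0438, 0.2231]
tool_rot: [[0.739, -0.001, 0.673], [-0.673, 0.004, 0.739], [-0.003, -1.0, 0.002]]
force: [0.2, 0.7, -0.6]
gripper_width: 0.0382
t: 2.18
tool_pos: [0.4099, 0.0444, 0.2218]
tool_rot: [[0.993, -0.004, 0.114], [-0.114, 0.004, 0.993], [-0.005, -1.0, 0.004]]
force: [-0.3, -0.4, -0.6]
gripper_width: 0.0388
t: 2.6
tool_pos: [0.409, 0.0445, 0.2209]
tool_rot: [[0.999, -0.006, 0.031], [-0.031, 0.004, 1.0], [-0.006, -1.0, 0.004]]
force: [-0.0, -0.6, -0.0]
gripper_width: 0.0383
pos [0.409  0.0445 0.2209] az -0.031 ydown [-0.006  0.004 -1.   ]
to bar in tool mm [ 44.1 160.9  63.2] F [-0.  -0.6 -0. ]
```

```bash
python3 -m jog '[[[14,0,21,0,0.035,0,-0.1],[14,0,21,0,0,0,-0.1],[14,0,21,0,0,0,-0.1],[0,20,0,0,0,0,-0.1],[0,25,0,0,0,0,-0.1]]]'
python3 -m jog '[[[0,20,0,0,0,0,-0.1],[0,0,0,0,0,0,-0.1],[0,0,0,0,0,0,-0.1],[0,0,0,0,0,0,-0.1],[0,0,0,0,0,0,-0.1]]]'
python3 st.py
python3 - <<'E'
from bench import vision
import cv2
for n in ["wrist","top"]:
    im,d=vision.get_image(n); cv2.imwrite(f"pics/{n}1.png",im)
E
```

```text
t: 3.02
tool_pos: [0.4595, 0.1077, 0.1789]
tool_rot: [[0.997, 0.002, 0.08], [-0.08, 0.005, 0.997], [0.002, -1.0, 0.005]]
force: [-0.7, 0.1, -0.6]
gripper_width: 0.0386
t: 3.43
tool_pos: [0.458, 0.1083, 0.1561]
tool_rot: [[0.996, -0.002, 0.085], [-0.085, 0.005, 0.996], [-0.003, -1.0, 0.004]]
force: [0.4, -0.0, 0.3]
gripper_width: 0.0386
pos [0.458  0.1083 0.1561] az -0.085 ydown [-0.002  0.005 -1.   ]
to bar in tool mm [-3.6 96.1 -2.1] F [ 0.4 -0.   0.3]
```

View pics/wrist1.png

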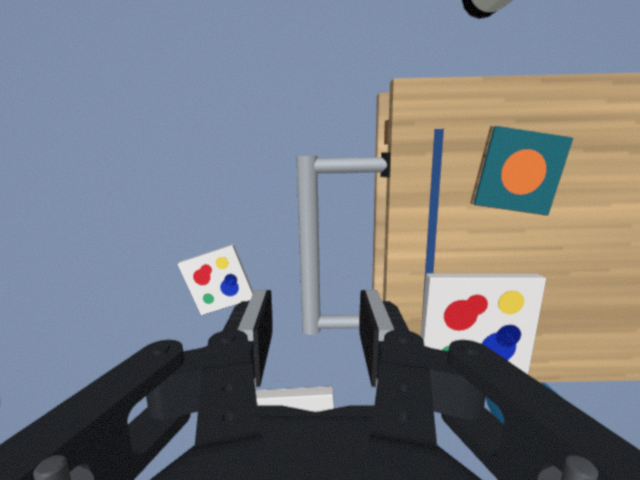

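View pics/top1.png

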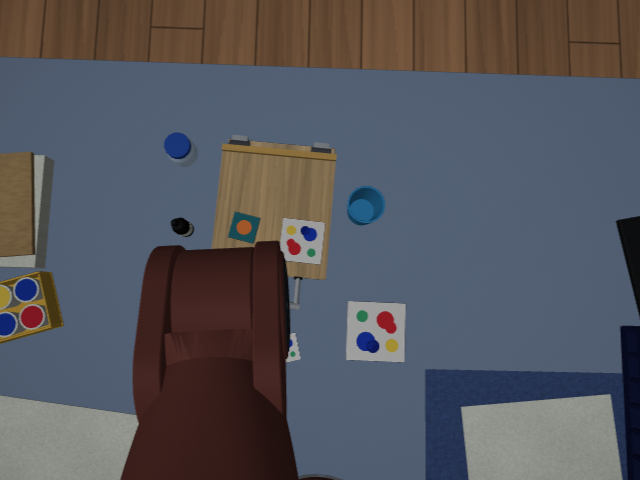

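The wrist view shows the bar at column 309, between the fingers at 270 and 365, so it's about 3.5 mm left of centre. That agrees with my numbers. Descending now.

```bash
python3 -m jog '[[[-3.5,25,-2,0,-0.02,0,-0.1],[0,25,0,0,0,0,-0.1],[0,10,0,0,0,0,-0.1],[0,0,0,0,0,0,-0.1],[0,0,0,0,0,0,-0.1]]]'
python3 st.py
python3 - <<'E'
from bench import vision
import cv2
im,d=vision.get_image("wrist"); cv2.imwrite(f"pics/wrist2.png",im)
E
```

```text
t: 3.95
tool_pos: [0.4587, 0.1067, 0.0991]
tool_rot: [[0.998, 0.008, 0.065], [-0.065, 0.005, 0.998], [0.008, -1.0, 0.006]]
force: [0.7, 0.0, 0.6]
gripper_width: 0.0384
pos [0.4587 0.1067 0.0991] az -0.065 ydown [ 0.008  0.005 -1.   ]
to bar in tool mm [-5.  39.1 -0.2] F [0.7 0.  0.6]
```

View pics/wrist2.png

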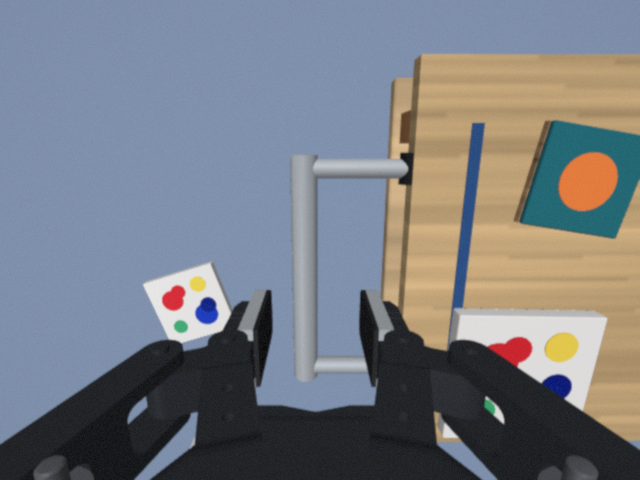

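```bash
python3 -m jog '[[[-5,0,0,0,0,0.008,-0.1],[0,20,0,0,0,0,-0.1],[0,19,0,0,0,0,-0.1],[0,0,0,0,0,0,-0.1],[0,0,0,0,0,0,-0.1]]]'
python3 st.py
python3 - <<'E'
from bench import vision
import cv2
im,d=vision.get_image("wrist"); cv2.imwrite(f"pics/wrist3.png",im)
E
```

```text
t: 4.42
tool_pos: [0.4573, 0.1077, 0.0649]
tool_rot: [[0.998, 0.008, 0.065], [-0.065, 0.007, 0.998], [0.008, -1.0, 0.007]]
force: [0.6, 0.2, 0.3]
gripper_width: 0.0388
pos [0.4573 0.1077 0.0649] az -0.065 ydown [ 0.008  0.007 -1.   ]
to bar in tool mm [-3.3  4.9 -0.9] F [0.6 0.2 0.3]
```

View pics/wrist3.png

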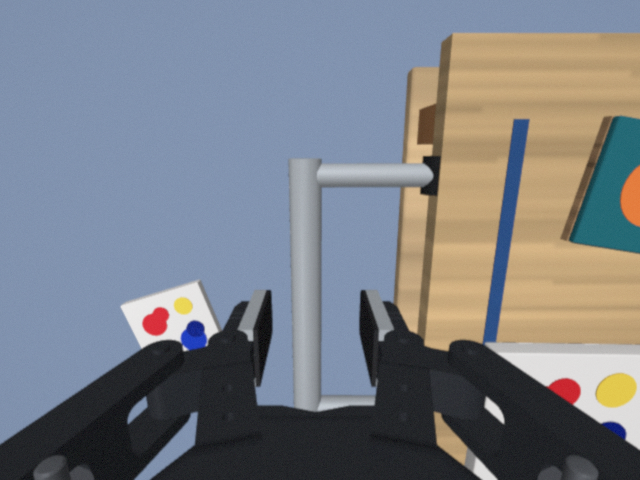

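```bash
python3 -m jog '[[[-4,5,-1,0,0,0,-0.1],[0,0,0,0,0,0.01,-0.1],[-2,2,0,0,0,0,-0.1],[0,0,0,0,0,0,-0.1],[0,0,0,0,0,0,-0.1]]]'
python3 st.py
python3 - <<'E'
from bench import vision
import cv2
im,d=vision.get_image("wrist"); cv2.imwrite(f"pics/wrist4.png",im)
E
```

```text
t: 4.88
tool_pos: [0.4526, 0.1072, 0.0609]
tool_rot: [[0.998, 0.001, 0.065], [-0.065, 0.008, 0.998], [0.001, -1.0, 0.008]]
force: [0.4, -0.4, 0.2]
gripper_width: 0.0385
pos [0.4526 0.1072 0.0609] az -0.065 ydown [ 0.001  0.008 -1.   ]
to bar in tool mm [ 1.4  0.9 -0.1] F [ 0.4 -0.4  0.2]
```

View pics/wrist4.png

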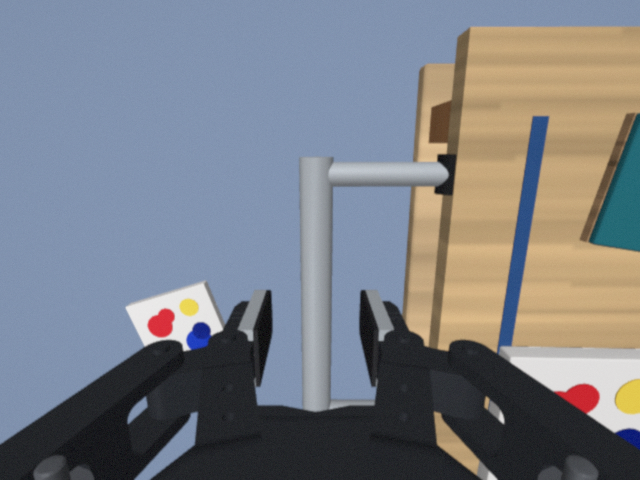

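The bar is now centred between the pads at column 316. Closing lightly.

```bash
python3 -m jog '[[[0,0,0,0,0,0,-1],[0,0,0,0,0,0,-1],[0,0,0,0,0,0,-1],[0,0,0,0,0,0,-1],[0,0,0,0,0,0,-1]]]' 20
python3 st.py
cat > look.py <<'E'
import sys,cv2
from h import *
from bench import arm
n="scene";tag=sys.argv[1]
im,d=vision.get_image(n); cv2.imwrite(f"pics/s_{tag}.png",im)
p=vision.camera_params(n);f=240/np.tan(np.radians(p['fov_y'])/2);P=np.array(p['pose'])
uu,vv=np.meshgrid(np.arange(640),np.arange(480))
X=np.stack([(uu-p['cx'])/f*d,-(vv-p['cy'])/f*d,-d],-1)@P[:3,:3].T+P[:3,3]
H=np.array([.748,.088,.066]);bx=np.array([.9979,-.065,0]);by=np.array([.065,.9979,0])
q=X-H; b=np.stack([q@bx,q@by,q[...,2]],-1)
hsv=cv2.cvtColor(im,cv2.COLOR_BGR2HSV).astype(int)
h,s,v=hsv[...,0],hsv[...,1],hsv[...,2]
reg=(b[...,0]<.0)&(b[...,0]>-.25)&(abs(b[...,1])<.112)&(b[...,2]>-.02)&(d>0)
wood=reg&(h>8)&(h<22)&(s>50)&(s<170)&(v>90)&(b[...,0]<-.02)&(abs(b[...,1])<.1)
A=b[wood]
for _ in range(4):
    k=np.polyfit(A[:,0],A[:,2],1);r=A[:,2]-np.polyval(k,A[:,0]);A=A[abs(r)<max(.002,2*np.median(abs(r)))]
th=-np.arctan(k[0])
c,sn=np.cos(th),np.sin(th)
u=b[...,0]*c-b[...,2]*sn; w=b[...,0]*sn+b[...,2]*c
def blob(m,nm):
    m=m.astype(np.uint8);nn,l,st,_=cv2.connectedComponentsWithStats(m)
    if nn<2: print(nm,'none');return
    i=1+np.argmax(st[1:,4]);m=l==i
    hull=cv2.convexHull(np.argwhere(m)[:,::-1].astype(np.int32));mm=np.zeros(m.shape,np.uint8);cv2.fillConvexPoly(mm,hull,1);mm=mm.astype(bool)
    U=u[mm];V=b[...,1][mm]
    print(nm,'px',mm.sum(),'u',U.mean().round(4),'y',V.mean().round(4),'span',(np.percentile(U,98)-np.percentile(U,2)).round(3),'w',np.median(w[mm]).round(4),'xstrip',(U.mean()+.012).round(4))
print('theta',th.round(4),'off',k[1].round(4),'n',len(A))
blob(reg&(s<50)&(v>150)&(abs(w-.01)<.006),'tile')
blob(reg&(h>80)&(h<100)&(s>100)&(abs(w-.008)<.006),'coaster')
o=arm.get_obs();R=np.array(o['tool_rot']);tp=np.array(o['tool_pos']);g=tp-H
print('t',round(o['t'],2),'bar',np.round([g@bx,g@by,g[2]],4),'toolaxis tilt',np.arcsin(-R[:,1]@bx).round(4),'F',np.round(o['force'],1),'w',round(o['gripper_width'],4))
thb=np.arctan2(g[2],-g@bx)+.0203
print('bar angle',thb.round(4),'bend est',((thb-th)*.295/.055).round(3))
E
python3 look.py 0
```

```text
t: 5.35
tool_pos: [0.4531, 0.1072, 0.0614]
tool_rot: [[0.998, 0.002, 0.065], [-0.065, 0.008, 0.998], [0.002, -1.0, 0.008]]
force: [-0.0, 0.1, 1.5]
gripper_width: 0.0001
pos [0.4531 0.1072 0.0614] az -0.065 ydown [ 0.002  0.008 -1.   ]
to bar in tool mm [ 0.9  1.4 -0.2] F [-0.   0.1  1.5]
theta -0.0001 off 0.0002 n 5185
tile px 1069 u -0.1658 y -0.0593 span 0.081 w 0.0104 xstrip -0.1538
coaster px 365 u -0.1455 y 0.0499 span 0.049 w 0.0081 xstrip -0.1335
t 5.4 bar [-0.2955  0.     -0.0046] toolaxis tilt -0.0019 F [ 0.4 -0.5  1.2] w -0.0
bar angle 0.0046 bend est 0.026
```

The gripper closed to 0, so it missed the bar. Looking again.

Run:
```python
from bench import vision
import cv2
im,d=vision.get_image("wrist"); cv2.imwrite(f"pics/wrist5.png",im)
im=cv2.imread("pics/s_0.png")[120:300,240:440]
cv2.imwrite("pics/s_0c.png",cv2.resize(im,None,fx=3.3,fy=3.3,interpolation=cv2.INTER_CUBIC))
```

```text
(no output)
```

View pics/wrist5.png

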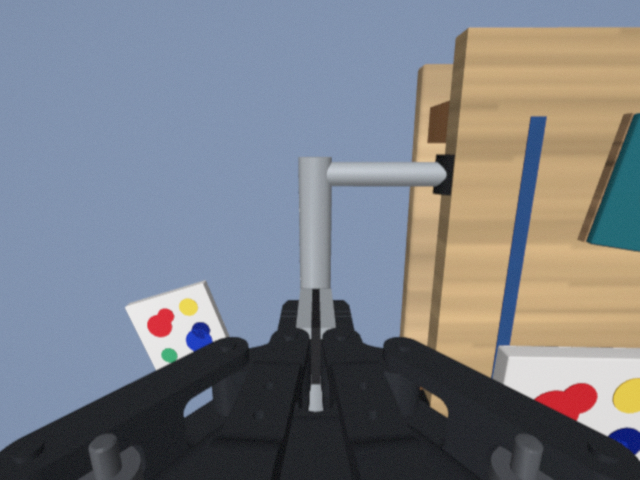

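View pics/s_0c.png

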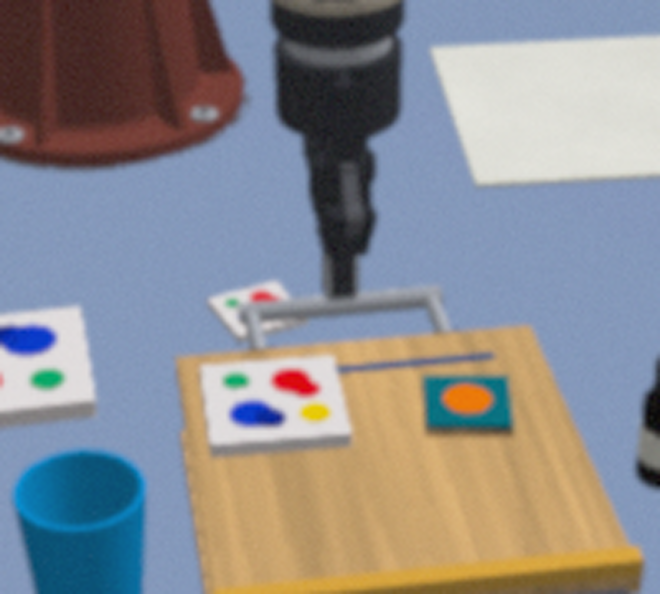

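Run:
```python
from h import *
import cv2
P=np.array(vision.camera_params("wrist")['pose']); print(P.round(3), vision.camera_params("wrist")['fov_y'])
im,d=vision.get_image("wrist")
for nm,(u,v) in {'bar':(315,230),'bar2':(315,270),'rod':(390,174),'board':(600,80),'table':(100,100),'tipL':(308,305),'tipR':(325,305)}.items():
    z=np.median(d[v-1:v+2,u-1:u+2]); c,r=ray("wrist",u,v); print(nm,np.round(c+r*z,4))
im,d=vision.get_image("scene")
for v in range(196,216):
    u=240+int(340/3.3); z=d[v,u]; c,r=ray("scene",u,v); print(v,im[v,u],np.round(c+r*z,4))
```

```text
[[ 0.998  0.064  0.016  0.458]
 [-0.066  0.962  0.265  0.176]
 [ 0.001 -0.266  0.964  0.208]
 [ 0.     0.     0.     1.   ]] 68.60218038235186
bar [0.4557 0.1427 0.0645]
bar2 [0.4545 0.1251 0.0644]
rod [0.4874 0.1636 0.0634]
board [0.5645 0.1929 0.0663]
table [ 3.416e-01  2.088e-01 -3.000e-04]
tipL [0.4514 0.1185 0.0849]
tipR [0.4579 0.1181 0.0851]
196 [36 32 33] [0.4823 0.1014 0.1154]
197 [38 37 33] [0.485  0.1008 0.1147]
198 [33 33 34] [0.4684 0.1045 0.1022]
199 [44 36 37] [0.4596 0.1065 0.0944]
200 [47 38 39] [0.4641 0.1055 0.0948]
201 [41 36 35] [0.4679 0.1046 0.0947]
202 [42 39 37] [0.4692 0.1043 0.0932]
203 [43 35 40] [0.4603 0.1063 0.0852]
204 [48 38 39] [0.466  0.105  0.0864]
205 [46 44 43] [0.4678 0.1046 0.085 ]
206 [44 41 42] [0.4616 0.106  0.0787]
207 [45 41 39] [0.4641 0.1055 0.0779]
208 [44 44 39] [0.4672 0.1047 0.0774]
209 [68 64 63] [0.4658 0.1051 0.0741]
210 [105 100  98] [0.4611 0.1061 0.0686]
211 [128 121 119] [0.4593 0.1065 0.065 ]
212 [135 129 125] [0.4595 0.1065 0.0627]
213 [119 115 112] [0.4629 0.1057 0.0624]
214 [114 106 101] [0.4574 0.1069 0.0564]
215 [144 125 112] [0.4596 0.1064 0.0553]
```

Run:
```python
from h import *
im,d=vision.get_image("wrist")
for u in (308,325,345):
  for v in list(range(280,312,3))+[330,360,390]:
    c,r=ray("wrist",u,v); print(u,v,im[v,u],np.round(c+r*d[v,u],4))
```

```text
308 280 [179 174 168] [0.4512 0.1206 0.0642]
308 283 [178 173 167] [0.4511 0.1189 0.0633]
308 286 [177 169 165] [0.451  0.1176 0.0636]
308 289 [148 142 138] [0.4511 0.1184 0.0688]
308 292 [145 140 137] [0.4512 0.1186 0.0725]
308 295 [149 146 140] [0.4513 0.1185 0.0755]
308 298 [149 145 140] [0.4513 0.1188 0.0792]
308 301 [148 144 139] [0.4513 0.118  0.0801]
308 304 [147 143 138] [0.4514 0.118  0.0829]
308 307 [148 143 137] [0.4515 0.1185 0.0867]
308 310 [146 140 136] [0.4515 0.1181 0.0884]
308 330 [180 174 169] [0.4516 0.1169 0.1011]
308 360 [30 27 24] [0.4515 0.1123 0.1116]
308 390 [36 31 29] [0.4507 0.1017 0.1119]
325 280 [145 141 134] [0.4586 0.12   0.0637]
325 283 [146 142 138] [0.4585 0.1182 0.0629]
325 286 [143 139 134] [0.4584 0.1172 0.0637]
325 289 [142 137 132] [0.4583 0.1181 0.0695]
325 292 [149 145 140] [0.4582 0.1182 0.0727]
325 295 [148 144 138] [0.4581 0.1185 0.0765]
325 298 [145 143 136] [0.458  0.1181 0.0787]
325 301 [149 145 140] [0.458  0.1179 0.081 ]
325 304 [149 144 139] [0.4579 0.1182 0.0843]
325 307 [147 142 138] [0.4578 0.1181 0.0867]
325 310 [149 144 140] [0.4578 0.1176 0.0882]
325 330 [154 149 143] [0.4573 0.1167 0.1014]
325 360 [31 25 26] [0.4568 0.1164 0.1183]
325 390 [48 45 42] [0.4562 0.1022 0.1131]
345 280 [177 148 130] [ 0.4715  0.0943 -0.0005]
345 283 [177 147 130] [ 0.4714  0.0921 -0.001 ]
345 286 [176 146 129] [0.4712 0.0907 0.0006]
345 289 [178 149 131] [4.712e-01 8.860e-02 3.000e-04]
345 292 [179 151 134] [0.4711 0.0866 0.0005]
345 295 [179 151 135] [4.71e-01 8.45e-02 4.00e-04]
345 298 [174 145 128] [ 0.471   0.0819 -0.0008]
345 301 [117 101  90] [0.4708 0.0808 0.0012]
345 304 [45 40 38] [0.4661 0.1133 0.0749]
345 307 [40 38 34] [0.4659 0.1133 0.0778]
345 310 [47 44 41] [0.4656 0.1136 0.081 ]
345 330 [45 40 38] [0.4637 0.1197 0.1077]
345 360 [43 40 37] [0.4624 0.1189 0.1227]
345 390 [40 34 34] [0.4611 0.1235 0.1409]
```

The wrist depth shows the shut fingertips ending at about z=0.067, on top of the bar, although the reported TCP implies 0.042. Real reach is therefore about 25 mm shorter than documented. I'll open and go lower, which keeps the tips above the table either way.

```bash
python3 -m jog '[[[0,0,0,0,0,0,-0.1],[0,0,0,0,0,0,-0.1],[0,0,0,0,0,0,-0.1],[0,0,0,0,0,0,-0.1],[0,0,0,0,0,0,-0.1]]]' 20
python3 - <<'E'
from h import *
import cv2
im,d=vision.get_image("wrist"); cv2.imwrite("pics/wrist6.png",im)
for u in (266,262,370,376):
  for v in range(285,340,6):
    c,r=ray("wrist",u,v); print(u,v,im[v,u],np.round(c+r*d[v,u],4))
im,d=vision.get_image("scene"); cv2.imwrite("pics/s6.png",cv2.resize(im[120:300,240:440],None,fx=3.3,fy=3.3,interpolation=cv2.INTER_CUBIC))
E
python3 st.py
```

```text
t: 6.02
tool_pos: [0.4528, 0.1073, 0.061]
tool_rot: [[0.998, 0.002, 0.065], [-0.065, 0.008, 0.998], [0.001, -1.0, 0.008]]
force: [-0.2, 0.1, -0.6]
gripper_width: 0.0385
266 285 [176 147 131] [ 0.421   0.094  -0.0015]
266 291 [75 70 69] [0.4333 0.1193 0.0703]
266 297 [36 32 32] [0.4342 0.1194 0.0768]
266 303 [21 20 17] [0.435  0.1193 0.0823]
266 309 [14 12 16] [0.4345 0.1163 0.0812]
266 315 [18 20 18] [0.4344 0.1142 0.0821]
266 321 [20 18 18] [0.4344 0.1124 0.0836]
266 327 [22 20 24] [0.4343 0.1102 0.0843]
266 333 [15 13 15] [0.434  0.1077 0.0845]
266 339 [19 14 17] [0.4339 0.1055 0.0851]
262 285 [175 146 129] [ 0.4186  0.0945 -0.0007]
262 291 [146 141 136] [0.4318 0.1197 0.0708]
262 297 [142 137 132] [0.4327 0.1197 0.0772]
262 303 [64 62 61] [0.4336 0.1198 0.0831]
262 309 [39 34 34] [0.4342 0.1194 0.0876]
262 315 [26 25 28] [0.4351 0.1199 0.0936]
262 321 [21 19 22] [0.4348 0.1173 0.0932]
262 327 [18 10 16] [0.4345 0.115  0.0932]
262 333 [ 9 12 13] [0.4345 0.1131 0.0941]
262 339 [19 15 18] [0.4342 0.1108 0.0943]
370 285 [177 149 130] [ 4.868e-01  9.010e-02 -3.000e-04]
370 291 [148 143
[... 243 characters left out ...]
]
370 327 [24 22 21] [0.4729 0.1138 0.0956]
370 333 [24 21 21] [0.4728 0.1116 0.096 ]
370 339 [27 24 23] [0.4726 0.1099 0.0971]
376 285 [177 148 129] [ 4.906e-01  8.980e-02 -4.000e-04]
376 291 [151 145 139] [0.4791 0.1169 0.0716]
376 297 [149 144 139] [0.4782 0.1167 0.0771]
376 303 [149 142 136] [0.4773 0.1167 0.0827]
376 309 [148 144 139] [0.4764 0.1167 0.0878]
376 315 [150 145 139] [0.4758 0.116  0.0913]
376 321 [111 108 104] [0.4749 0.1164 0.0965]
376 327 [32 32 32] [0.4741 0.1169 0.1014]
376 333 [48 45 43] [0.4738 0.1156 0.1031]
376 339 [46 40 42] [0.4739 0.1129 0.1024]
pos [0.4529 0.1072 0.061 ] az -0.065 ydown [ 0.002  0.008 -1.   ]
to bar in tool mm [ 1.2  1.  -0.2] F [-0.2 -0.2  0.5]
```

View pics/s6.png

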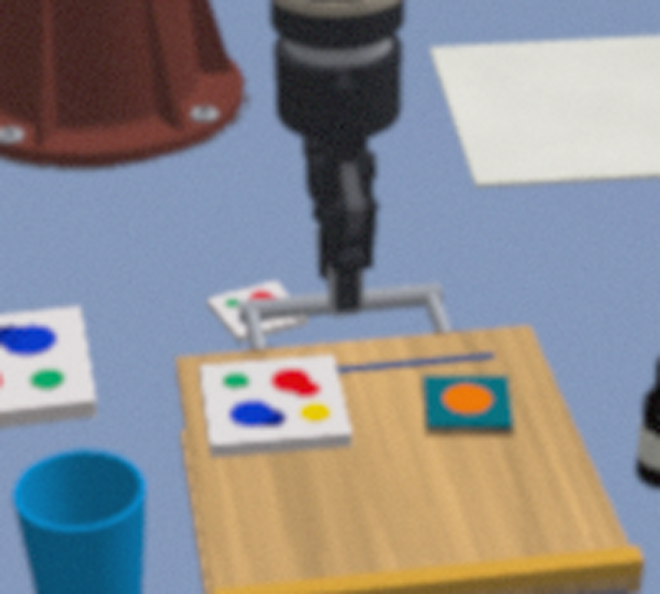

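Both cameras agree that the open tips are at z≈0.069. I need to go about 26 mm lower.

```bash
python3 -m jog '[[[0,13,0,0,0,0,-0.1],[0,10,0,0,0,0,-0.1],[0,4,0,0,0,0,-0.1],[0,0,0,0,0,0,-0.1],[0,0,0,0,0,0,-0.1]]]' 20
python3 st.py
python3 - <<'E'
from h import *
import cv2
im,d=vision.get_image("wrist"); cv2.imwrite("pics/wrist7.png",im)
im,d=vision.get_image("scene"); cv2.imwrite("pics/s7.png",cv2.resize(im[120:300,240:440],None,fx=3.3,fy=3.3,interpolation=cv2.INTER_CUBIC))
E
```

```text
t: 6.53
tool_pos: [0.4535, 0.1075, 0.0336]
tool_rot: [[0.998, 0.003, 0.065], [-0.065, 0.008, 0.998], [0.002, -1.0, 0.008]]
force: [-0.6, -0.4, -0.2]
gripper_width: 0.0384
pos [0.4535 0.1075 0.0336] az -0.065 ydown [ 0.003  0.008 -1.   ]
to bar in tool mm [  0.6 -26.4  -0.3] F [-0.6 -0.4 -0.2]
```

View pics/wrist7.png

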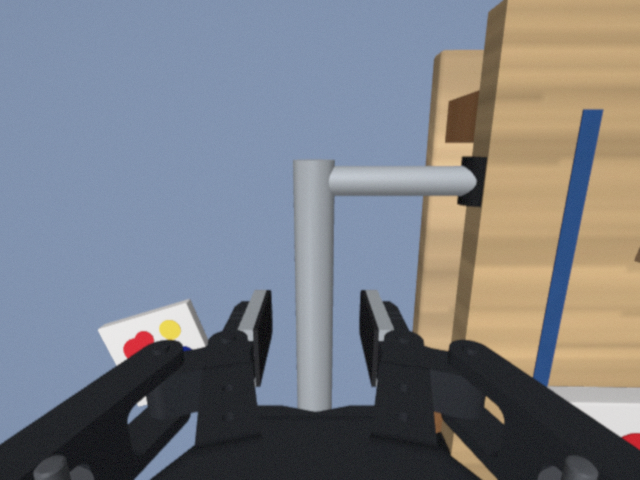

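View pics/s7.png

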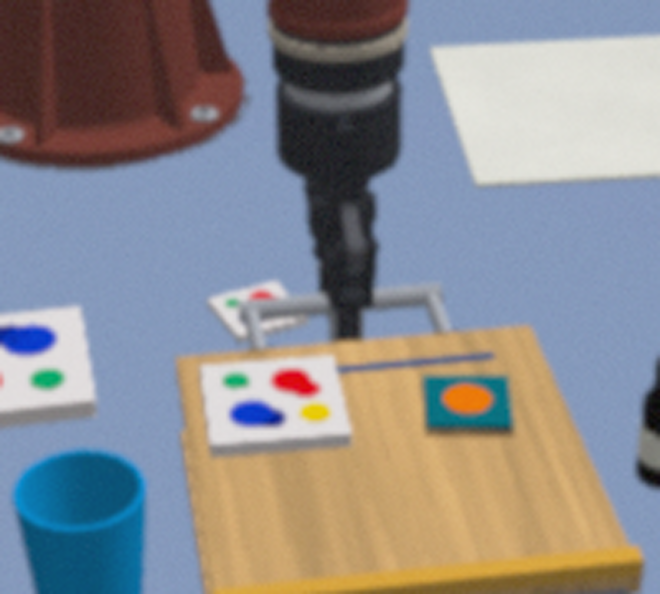

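The front finger now reaches below the bar between bar and board, and the bar is centred. Closing.

```bash
python3 -m jog '[[[0,0,0,0,0,0,-1],[0,0,0,0,0,0,-1],[0,0,0,0,0,0,-1],[0,0,0,0,0,0,-1],[0,0,0,0,0,0,-1]]]' 20
python3 st.py; python3 look.py 1
```

```text
t: 7.05
tool_pos: [0.453, 0.1077, 0.0348]
tool_rot: [[0.998, 0.003, 0.065], [-0.065, 0.008, 0.998], [0.002, -1.0, 0.008]]
force: [-0.6, -0.1, -0.6]
gripper_width: 0.0131
pos [0.453  0.1077 0.0348] az -0.065 ydown [ 0.003  0.008 -1.   ]
to bar in tool mm [  1.1 -25.2  -0.4] F [-0.6 -0.1 -0.6]
theta -0.0006 off 0.0002 n 5174
tile px 1078 u -0.1658 y -0.0596 span 0.08 w 0.0103 xstrip -0.1538
coaster px 364 u -0.1454 y 0.0499 span 0.048 w 0.0082 xstrip -0.1334
t 7.1 bar [-0.2957  0.0004 -0.0312] toolaxis tilt -0.0022 F [-1.2  0.2 -0.1] w 0.0132
bar angle -0.0847 bend est -0.451
```

It's gripping the bar at 13 mm. Starting the slow lift.

```bash
sed -i "s/g=tp-H/g=tp-.0257*R[:,1]-H/; s/+.0203/+.0203-THB0/; s/^print('bar angle'/print('bar angle'/" look.py; sed -i "s/^n=\"scene\"/THB0=0.0;n=\"scene\"/" look.py
python3 -m jog '[[[0,-2,0,0,0,0,-1],[0,-2,0,0,0,0,-1],[0,-2,0,0,0,0,-1],[0,-2,0,0,0,0,-1],[0,-2,0,0,0,0,-1]]]'
python3 look.py 2
```

```text
t: 7.52
tool_pos: [0.4535, 0.1076, 0.0446]
tool_rot: [[0.998, 0.003, 0.065], [-0.065, 0.008, 0.998], [0.002, -1.0, 0.008]]
force: [3.2, -0.5, -13.7]
gripper_width: 0.0133
theta -0.0014 off 0.0003 n 5155
tile px 1077 u -0.169 y -0.0592 span 0.081 w 0.0105 xstrip -0.157
coaster px 350 u -0.1556 y 0.0519 span 0.045 w 0.0084 xstrip -0.1436
t 7.57 bar [-2.952e-01  2.000e-04  4.600e-03] toolaxis tilt -0.0025 F [  3.1   0.2 -10.2] w 0.0131
bar angle 0.0358 bend est 0.2
```

Run:
```python
import cv2,numpy as np
a=cv2.imread("pics/s_1.png");b=cv2.imread("pics/s_2.png")
c=np.hstack([cv2.resize(x[190:310,280:450],None,fx=2.3,fy=2.3,interpolation=cv2.INTER_CUBIC) for x in (a,b)])
cv2.imwrite("pics/cmp.png",c)
```

```text
(no output)
```

View pics/cmp.png

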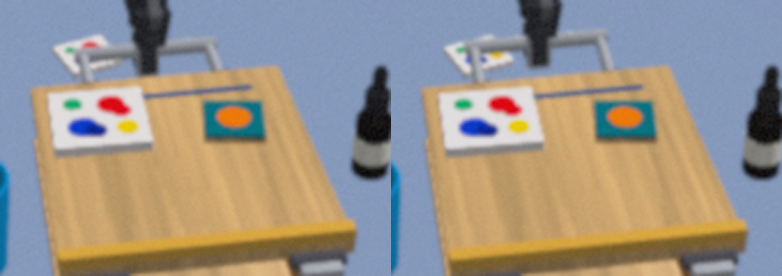

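```bash
python3 - <<'E'
s=open('look.py').read()
i=s.index("def blob");j=s.index("print('theta'")
s=s[:i]+'''def blob(m,nm,hh):
    m=m.astype(np.uint8);nn,l,st,_=cv2.connectedComponentsWithStats(m)
    if nn<2: print(nm,'none');return
    i=1+np.argmax(st[1:,4])
    hull=cv2.convexHull(np.argwhere(l==i)[:,::-1].astype(np.int32));M=cv2.moments(hull)
    px,py=M['m10']/M['m00'],M['m01']/M['m00']
    nrm=np.array([bx[0]*sn,bx[1]*sn,c]); o0,r=ray(n,px,py); Q=o0+r*((hh-(o0-H)@nrm)/(r@nrm))-H
    print(nm,'px',round(px,1),round(py,1),'area',M['m00'],'xstrip',round((Q@bx)*c-Q[2]*sn+.012,4),'y',round(Q@by,4))
'''+s[j:]
s=s.replace("&(abs(w-.01)<.006),'tile')","&(abs(w-.009)<.009),'tile',.010)").replace("&(abs(w-.008)<.006),'coaster')","&(abs(w-.007)<.009),'coaster',.008)")
open('look.py','w').write(s)
E
python3 look.py 3; python3 look.py 4
```

```text
theta -0.0001 off 0.0002 n 5180
tile px 322.6 241.1 area 1033.5 xstrip -0.1602 y -0.0583
coaster px 381.5 241.8 area 326.0 xstrip -0.1429 y 0.0521
t 7.62 bar [-2.952e-01  2.000e-04  4.400e-03] toolaxis tilt -0.0025 F [ 3.2  0.9 -9.9] w 0.0132
bar angle 0.0353 bend est 0.19
theta -0.0007 off 0.0003 n 5154
tile px 322.7 241.2 area 1049.5 xstrip -0.16 y -0.0583
coaster px 381.3 241.5 area 313.0 xstrip -0.1438 y 0.052
t 7.67 bar [-2.952e-01  2.000e-04  4.300e-03] toolaxis tilt -0.0026 F [  2.9   0.6 -10.1] w 0.0133
bar angle 0.035 bend est 0.191
```

```bash
python3 -m jog '[[[-0.2,-2,0,0,0,0.007,-1],[-0.2,-2,0,0,0,0.007,-1],[-0.2,-2,0,0,0,0.007,-1],[-0.2,-2,0,0,0,0.007,-1],[-0.2,-2,0,0,0,0.007,-1]]]'
python3 look.py 5
python3 -m jog '[[[-0.2,-2,0,0,0,0.007,-1],[-0.2,-2,0,0,0,0.007,-1],[-0.2,-2,0,0,0,0.007,-1],[-0.2,-2,0,0,0,0.007,-1],[-0.2,-2,0,0,0,0.007,-1]]]'
python3 look.py 6
```

```text
t: 8.08
tool_pos: [0.453, 0.1076, 0.055]
tool_rot: [[0.997, -0.034, 0.065], [-0.065, 0.011, 0.998], [-0.035, -0.999, 0.009]]
force: [4.3, 1.3, -12.1]
gripper_width: 0.0133
theta 0.0312 off 0.0002 n 5374
tile px 322.4 238.8 area 1094.0 xstrip -0.1606 y -0.0586
coaster px 381.5 239.5 area 360.0 xstrip -0.1438 y 0.052
t 8.13 bar [-2.948e-01  2.000e-04  1.490e-02] toolaxis tilt 0.0355 F [  2.3   0.3 -12.3] w 0.0131
bar angle 0.0707 bend est 0.212
t: 8.55
tool_pos: [0.4527, 0.1077, 0.0661]
tool_rot: [[0.995, -0.073, 0.065], [-0.064, 0.014, 0.998], [-0.073, -0.997, 0.009]]
force: [4.0, 0.8, -12.7]
gripper_width: 0.0132
theta 0.0691 off 0.0002 n 5617
tile px 322.5 236.3 area 1147.0 xstrip -0.1603 y -0.0585
coaster px 381.6 237.2 area 374.5 xstrip -0.1435 y 0.0518
t 8.6 bar [-2.94e-01  2.00e-04  2.59e-02] toolaxis tilt 0.0739 F [  2.9   1.2 -12.9] w 0.0134
bar angle 0.1082 bend est 0.21
```

```bash
for i in 1; do python3 -m jog '[[[-0.2,-2,0,0,0,0.007,-1],[-0.2,-2,0,0,0,0.007,-1],[-0.2,-2,0,0,0,0.007,-1],[-0.2,-2,0,0,0,0.007,-1],[-0.2,-2,0,0,0,0.007,-1]]]'; done
python3 look.py 7
python3 -m jog '[[[-0.2,-2,0,0,0,0.007,-1],[-0.2,-2,0,0,0,0.007,-1],[-0.2,-2,0,0,0,0.007,-1],[-0.2,-2,0,0,0,0.007,-1],[-0.2,-2,0,0,0,0.007,-1]]]'
python3 look.py 8
```

```text
t: 9.02
tool_pos: [0.4529, 0.1076, 0.0772]
tool_rot: [[0.992, -0.111, 0.065], [-0.064, 0.016, 0.998], [-0.111, -0.994, 0.009]]
force: [3.8, 1.1, -13.5]
gripper_width: 0.0133
theta 0.1081 off 0.0 n 5750
tile px 322.3 233.7 area 1190.5 xstrip -0.1602 y -0.0589
coaster px 381.9 235.0 area 379.0 xstrip -0.143 y 0.0519
t 9.07 bar [-2.928e-01  2.000e-04  3.700e-02] toolaxis tilt 0.1121 F [  2.5   1.3 -11.9] w 0.0132
bar angle 0.1459 bend est 0.203
t: 9.48
tool_pos: [0.4535, 0.1076, 0.0883]
tool_rot: [[0.987, -0.148, 0.065], [-0.063, 0.019, 0.998], [-0.149, -0.989, 0.009]]
force: [4.7, 1.9, -13.8]
gripper_width: 0.013
theta 0.1446 off 0.0001 n 5953
tile px 322.5 231.2 area 1251.0 xstrip -0.1605 y -0.0583
coaster px 382.1 232.6 area 408.0 xstrip -0.1437 y 0.0521
t 9.53 bar [-2.912e-01  2.000e-04  4.800e-02] toolaxis tilt 0.1502 F [  2.4   1.8 -13.7] w 0.0134
bar angle 0.1836 bend est 0.209
```

Continuing with smaller steps, about 0.02 rad per call, with a look after each.

```bash
python3 -m jog '[[[-0.1,-1.2,0,0,0,0.004,-1],[-0.1,-1.2,0,0,0,0.004,-1],[-0.1,-1.2,0,0,0,0.004,-1],[-0.1,-1.2,0,0,0,0.004,-1],[-0.1,-1.2,0,0,0,0.004,-1]]]' | tail -2
python3 look.py 9
python3 -m jog '[[[-0.1,-1.2,0,0,0,0.004,-1],[-0.1,-1.2,0,0,0,0.004,-1],[0,-1,0,0,0,0.003,-1],[0,0,0,0,0,0,-1],[0,0,0,0,0,0,-1]]]'|tail -2
python3 look.py 10
```

```text
force: [3.9, 1.4, -13.5]
gripper_width: 0.0133
theta 0.1676 off 0.0 n 5981
tile px 322.5 229.7 area 1285.5 xstrip -0.1605 y -0.0584
coaster px 382.3 231.5 area 411.0 xstrip -0.1431 y 0.0521
t 10.0 bar [-2.901e-01  2.000e-04  5.440e-02] toolaxis tilt 0.1724 F [  3.1   1.6 -13.2] w 0.0136
bar angle 0.2057 bend est 0.205
force: [3.5, 1.0, -13.0]
gripper_width: 0.0132
theta 0.1821 off 0.0 n 6049
tile px 322.5 228.9 area 1300.5 xstrip -0.1605 y -0.0585
coaster px 382.3 230.5 area 414.0 xstrip -0.1435 y 0.0519
t 10.47 bar [-2.894e-01  2.000e-04  5.800e-02] toolaxis tilt 0.185 F [  4.    0.8 -13.5] w 0.0132
bar angle 0.2182 bend est 0.194
```

```bash
python3 -m jog '[[[-0.1,-1.2,0,0,0,0.004,-1],[-0.1,-1.2,0,0,0,0.004,-1],[-0.1,-1.2,0,0,0,0.004,-1],[0,0,0,0,0,0,-1],[0,0,0,0,0,0,-1]]]'|tail -2
python3 look.py 11
python3 -m jog '[[[-0.1,-1.2,0,0,0,0.004,-1],[-0.1,-1.2,0,0,0,0.004,-1],[-0.1,-1.2,0,0,0,0.004,-1],[0,0,0,0,0,0,-1],[0,0,0,0,0,0,-1]]]'|tail -2
python3 look.py 12
```

```text
force: [2.5, 1.5, -13.1]
gripper_width: 0.0134
theta 0.1964 off -0.0001 n 6094
tile px 322.8 228.0 area 1335.5 xstrip -0.1602 y -0.0579
coaster px 382.5 229.8 area 430.0 xstrip -0.1433 y 0.052
t 10.93 bar [-2.886e-01  2.000e-04  6.190e-02] toolaxis tilt 0.1979 F [  3.9   0.5 -12.9] w 0.0132
bar angle 0.2317 bend est 0.189
force: [3.1, 1.6, -14.0]
gripper_width: 0.0134
theta 0.2094 off -0.0 n 6127
tile px 322.3 227.4 area 1325.5 xstrip -0.16 y -0.059
coaster px 382.5 229.0 area 436.5 xstrip -0.1437 y 0.0519
t 11.4 bar [-2.878e-01  2.000e-04  6.580e-02] toolaxis tilt 0.211 F [  4.3   1.9 -13.4] w 0.0132
bar angle 0.245 bend est 0.191
```

```bash
python3 -m jog '[[[-0.1,-1.2,0,0,0,0.004,-1],[-0.1,-1.2,0,0,0,0.004,-1],[-0.1,-1.2,0,0,0,0.004,-1],[0,0,0,0,0,0,-1],[0,0,0,0,0,0,-1]]]'|tail -2
python3 look.py 13
```

```text
force: [3.5, 2.8, -13.1]
gripper_width: 0.013
theta 0.2234 off -0.0001 n 6169
tile px 322.6 226.6 area 1361.0 xstrip -0.1599 y -0.0584
coaster px 382.5 228.0 area 437.0 xstrip -0.1441 y 0.0517
t 11.87 bar [-2.869e-01  2.000e-04  6.960e-02] toolaxis tilt 0.2242 F [  2.9   0.8 -12.9] w 0.0131
bar angle 0.2583 bend est 0.187
```

```bash
python3 -m jog '[[[-0.1,-1.2,0,0,0,0.004,-1],[-0.1,-1.2,0,0,0,0.004,-1],[-0.1,-1.2,0,0,0,0.004,-1],[0,0,0,0,0,0,-1],[0,0,0,0,0,0,-1]]]'|tail -2
python3 look.py 14
```

```text
force: [3.6, 0.5, -14.5]
gripper_width: 0.0131
theta 0.2362 off -0.0001 n 6272
tile px 322.6 225.7 area 1362.5 xstrip -0.1602 y -0.0585
coaster px 382.6 227.4 area 453.5 xstrip -0.144 y 0.0517
t 12.33 bar [-2.859e-01  2.000e-04  7.340e-02] toolaxis tilt 0.2373 F [  4.3   1.6 -12.4] w 0.0131
bar angle 0.2717 bend est 0.191
```

```bash
python3 -m jog '[[[-0.1,-1.2,0,0,0,0.004,-1],[-0.1,-1.2,0,0,0,0.004,-1],[-0.1,-1.2,0,0,0,0.004,-1],[0,0,0,0,0,0,-1],[0,0,0,0,0,0,-1]]]'|tail -2
python3 look.py 15
```

```text
force: [3.1, 1.1, -14.5]
gripper_width: 0.0133
theta 0.2493 off -0.0001 n 6336
tile px 322.6 225.0 area 1403.0 xstrip -0.1599 y -0.0585
coaster px 382.6 226.5 area 457.5 xstrip -0.1444 y 0.0516
t 12.8 bar [-2.849e-01  2.000e-04  7.720e-02] toolaxis tilt 0.2504 F [  3.5   2.  -13.1] w 0.0132
bar angle 0.285 bend est 0.192
```

```bash
python3 -m jog '[[[-0.1,-1.2,0,0,0,0.004,-1],[-0.1,-1.2,0,0,0,0.004,-1],[-0.1,-1.2,0,0,0,0.004,-1],[0,0,0,0,0,0,-1],[0,0,0,0,0,0,-1]]]'|tail -2
python3 look.py 16
```

```text
force: [2.8, 1.3, -14.6]
gripper_width: 0.0131
theta 0.2639 off -0.0002 n 6341
tile px 322.5 224.2 area 1420.5 xstrip -0.1598 y -0.0587
coaster px 382.7 225.9 area 464.5 xstrip -0.1439 y 0.0515
t 13.27 bar [-2.839e-01  2.000e-04  8.100e-02] toolaxis tilt 0.2636 F [  2.1   1.4 -13.3] w 0.0134
bar angle 0.2983 bend est 0.185
```

```bash
python3 -m jog '[[[-0.1,-1.2,0,0,0,0.004,-1],[-0.1,-1.2,0,0,0,0.004,-1],[-0.1,-1.2,0,0,0,0.004,-1],[0,0,0,0,0,0,-1],[0,0,0,0,0,0,-1]]]'|tail -2
python3 look.py 17
```

```text
force: [3.5, 2.0, -14.0]
gripper_width: 0.013
theta 0.2771 off -0.0002 n 6313
tile px 322.5 223.3 area 1421.5 xstrip -0.1601 y -0.0587
coaster px 383.2 225.2 area 470.5 xstrip -0.144 y 0.0522
t 13.73 bar [-2.828e-01  2.000e-04  8.480e-02] toolaxis tilt 0.2767 F [  3.7   1.5 -14. ] w 0.0131
bar angle 0.3117 bend est 0.186
```

```bash
python3 -m jog '[[[-0.1,-1.2,0,0,0,0.004,-1],[-0.1,-1.2,0,0,0,0.004,-1],[-0.1,-1.2,0,0,0,0.004,-1],[0,0,0,0,0,0,-1],[0,0,0,0,0,0,-1]]]'|tail -2
python3 look.py 18
```

```text
force: [3.5, 1.0, -14.4]
gripper_width: 0.0131
theta 0.292 off -0.0003 n 6308
tile px 322.5 222.6 area 1429.5 xstrip -0.1599 y -0.0587
coaster px 383.3 224.6 area 465.0 xstrip -0.1437 y 0.052
t 14.2 bar [-2.816e-01  2.000e-04  8.860e-02] toolaxis tilt 0.2898 F [  4.7   1.4 -13.4] w 0.0131
bar angle 0.3251 bend est 0.177
```

```bash
python3 -m jog '[[[-0.1,-1.2,0,0,0,0.004,-1],[-0.1,-1.2,0,0,0,0.004,-1],[-0.1,-1.2,0,0,0,0.004,-1],[0,0,0,0,0,0,-1],[0,0,0,0,0,0,-1]]]'|tail -2
python3 look.py 19
```

```text
force: [4.1, 2.1, -13.3]
gripper_width: 0.013
theta 0.3037 off -0.0001 n 6407
tile px 322.4 221.7 area 1454.5 xstrip -0.1604 y -0.0589
coaster px 383.4 223.9 area 481.0 xstrip -0.1438 y 0.0521
t 14.67 bar [-2.804e-01  2.000e-04  9.230e-02] toolaxis tilt 0.3028 F [  2.8   2.2 -13.1] w 0.0128
bar angle 0.3384 bend est 0.186
```

```bash
python3 -m jog '[[[-0.1,-1.2,0,0,0,0.004,-1],[-0.1,-1.2,0,0,0,0.004,-1],[-0.1,-1.2,0,0,0,0.004,-1],[0,0,0,0,0,0,-1],[0,0,0,0,0,0,-1]]]'|tail -2
python3 look.py 20
```

```text
force: [2.8, 2.1, -13.2]
gripper_width: 0.0128
theta 0.318 off -0.0002 n 6322
tile px 322.7 220.8 area 1492.0 xstrip -0.1607 y -0.0584
coaster px 383.4 223.1 area 487.5 xstrip -0.1442 y 0.0519
t 15.13 bar [-2.792e-01  2.000e-04  9.610e-02] toolaxis tilt 0.316 F [  3.5   1.5 -14.7] w 0.0128
bar angle 0.3517 bend est 0.181
```

```bash
python3 -m jog '[[[-0.1,-1.2,0,0,0,0.004,-1],[-0.1,-1.2,0,0,0,0.004,-1],[-0.1,-1.2,0,0,0,0.004,-1],[0,0,0,0,0,0,-1],[0,0,0,0,0,0,-1]]]'|tail -2
python3 look.py 21
```

```text
force: [3.1, 2.3, -14.2]
gripper_width: 0.0131
theta 0.3316 off -0.0003 n 6392
tile px 322.6 220.5 area 1490.5 xstrip -0.1598 y -0.0588
coaster px 383.4 222.5 area 500.0 xstrip -0.1439 y 0.0517
t 15.6 bar [-2.779e-01  2.000e-04  9.980e-02] toolaxis tilt 0.3291 F [  2.9   1.8 -13.3] w 0.0131
bar angle 0.3651 bend est 0.18
```

```bash
python3 -m jog '[[[-0.1,-1.2,0,0,0,0.004,-1],[-0.1,-1.2,0,0,0,0.004,-1],[0,0,0,0,0,0,-1],[0,0,0,0,0,0,-1],[0,0,0,0,0,0,-1]]]'|tail -2
python3 look.py 22
```

```text
force: [4.0, 2.7, -13.8]
gripper_width: 0.0133
theta 0.3397 off -0.0002 n 6481
tile px 323.2 222.8 area 1543.0 xstrip -0.1533 y -0.0587
coaster px 383.4 222.0 area 490.5 xstrip -0.1441 y 0.0515
t 16.07 bar [-2.770e-01  2.000e-04  1.022e-01] toolaxis tilt 0.338 F [  3.    1.9 -14.1] w 0.0131
bar angle 0.3738 bend est 0.183
```

The tile has started sliding (about 6.5 mm) at 0.34 rad and the coaster hasn't moved. Holding here.

```bash
python3 look.py 23
python3 -m jog '[[[0,0,0,0,0,0,-1],[0,0,0,0,0,0,-1],[0,0,0,0,0,0,-1],[0,0,0,0,0,0,-1],[0,0,0,0,0,0,-1]]]'|tail -2
python3 look.py 24
```

```text
theta 0.3398 off -0.0002 n 6443
tile px 323.4 223.3 area 1592.0 xstrip -0.1521 y -0.0584
coaster px 383.5 222.0 area 492.0 xstrip -0.1441 y 0.0517
t 16.12 bar [-2.770e-01  2.000e-04  1.022e-01] toolaxis tilt 0.3378 F [  4.2   2.1 -12.9] w 0.0133
bar angle 0.3739 bend est 0.183
force: [2.9, 2.3, -14.1]
gripper_width: 0.0131
theta 0.3394 off -0.0002 n 6360
tile px 325.0 236.8 area 1621.5 xstrip -0.1218 y -0.0595
coaster px 383.5 222.0 area 493.0 xstrip -0.1442 y 0.0517
t 16.58 bar [-2.770e-01  2.000e-04  1.022e-01] toolaxis tilt 0.3376 F [  3.6   2.8 -14.2] w 0.0131
bar angle 0.3739 bend est 0.185
```

```bash
python3 -m jog '[[[0,0,0,0,0,0,-1],[0,0,0,0,0,0,-1],[0,0,0,0,0,0,-1],[0,0,0,0,0,0,-1],[0,0,0,0,0,0,-1]]]'|tail -2
python3 look.py 25
```

```text
force: [3.3, 2.2, -13.9]
gripper_width: 0.0134
theta 0.3399 off -0.0002 n 6236
tile px 329.0 260.2 area 1784.5 xstrip -0.0711 y -0.0593
coaster px 383.4 221.8 area 502.5 xstrip -0.1447 y 0.0516
t 17.05 bar [-2.770e-01  2.000e-04  1.023e-01] toolaxis tilt 0.3375 F [  3.1   2.8 -13.4] w 0.0129
bar angle 0.3741 bend est 0.184
```

```bash
python3 -m jog '[[[0,0,0,0,0,0,-1],[0,0,0,0,0,0,-1],[0,0,0,0,0,0,-1],[0,0,0,0,0,0,-1],[0,0,0,0,0,0,-1]]]'|tail -2
python3 look.py 26
python3 -m jog '[[[0,0,0,0,0,0,-1],[0,0,0,0,0,0,-1],[0,0,0,0,0,0,-1],[0,0,0,0,0,0,-1],[0,0,0,0,0,0,-1]]]'|tail -2
python3 look.py 27
```

```text
force: [3.1, 2.3, -14.4]
gripper_width: 0.0131
theta 0.3391 off -0.0 n 6405
tile px 332.4 275.2 area 1837.0 xstrip -0.0402 y -0.0576
coaster px 383.5 222.0 area 493.5 xstrip -0.1442 y 0.0517
t 17.52 bar [-2.769e-01  2.000e-04  1.024e-01] toolaxis tilt 0.3374 F [  4.2   2.8 -13.5] w 0.0131
bar angle 0.3745 bend est 0.19
force: [3.7, 1.8, -13.7]
gripper_width: 0.0132
theta 0.3404 off -0.0002 n 6274
tile px 332.3 275.1 area 1832.5 xstrip -0.0403 y -0.0578
coaster px 383.5 222.0 area 493.0 xstrip -0.1441 y 0.0517
t 17.98 bar [-2.769e-01  2.000e-04  1.024e-01] toolaxis tilt 0.3374 F [  3.5   2.1 -13.3] w 0.013
bar angle 0.3745 bend est 0.183
```

View pics/s_27.png

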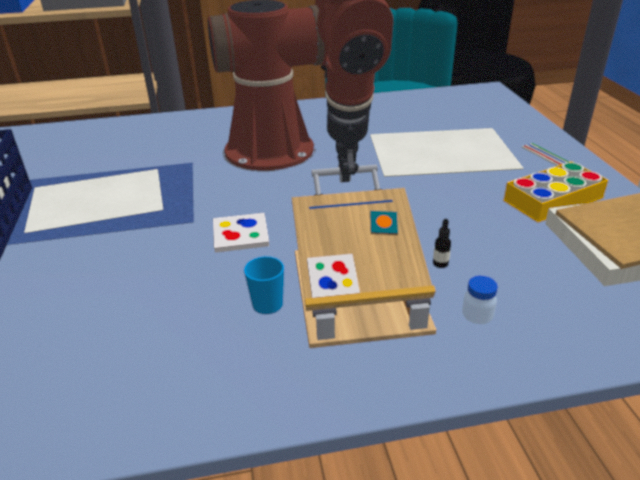

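The tile rests against the strip at px (332,275) and the coaster is unmoved. Lowering gently.

```bash
python3 -m jog '[[[0,2,0,0,0,0,-1],[0,2,0,0,0,0,-1],[0,2,0,0,0,0,-1],[0,2,0,0,0,0,-1],[0,2,0,0,0,0,-1]]]' | tail -2
python3 look.py 30
python3 -m jog '[[[0,2,0,0,0,0,-1],[0,2,0,0,0,0,-1],[0.1,2,0,0,0,-0.005,-1],[0.2,2,0,0,0,-0.007,-1],[0.2,2,0,0,0,-0.007,-1]]]' | tail -2
python3 look.py 31
```

```text
force: [1.7, 1.0, 1.3]
gripper_width: 0.0129
theta 0.3412 off -0.0003 n 6192
tile px 332.4 275.2 area 1835.0 xstrip -0.0401 y -0.0577
coaster px 383.4 222.0 area 490.5 xstrip -0.144 y 0.0515
t 18.45 bar [-2.801e-01  2.000e-04  9.510e-02] toolaxis tilt 0.3348 F [1.8 1.  0.4] w 0.0135
bar angle 0.3475 bend est 0.034
force: [2.1, 1.4, 5.0]
gripper_width: 0.0128
theta 0.3239 off -0.0001 n 6262
tile px 332.4 275.3 area 1822.0 xstrip -0.0403 y -0.0576
coaster px 383.5 222.9 area 486.0 xstrip -0.1438 y 0.0519
t 18.92 bar [-2.828e-01  2.000e-04  8.680e-02] toolaxis tilt 0.3117 F [4.  2.1 4.2] w 0.0132
bar angle 0.318 bend est -0.031
```

```bash
python3 -m jog '[[[0.2,2.1,0,0,0,-0.007,-1],[0.2,2.1,0,0,0,-0.007,-1],[0.2,2.1,0,0,0,-0.007,-1],[0.2,2.1,0,0,0,-0.007,-1],[0.2,2.1,0,0,0,-0.007,-1]]]' | tail -2
python3 look.py 32
python3 -m jog '[[[0.2,2.1,0,0,0,-0.007,-1],[0.2,2.1,0,0,0,-0.007,-1],[0.2,2.1,0,0,0,-0.007,-1],[0.2,2.1,0,0,0,-0.007,-1],[0.2,2.1,0,0,0,-0.007,-1]]]' | tail -2
python3 look.py 33
```

```text
force: [1.5, 1.0, 4.4]
gripper_width: 0.0131
theta 0.2928 off -0.0001 n 6167
tile px 332.4 275.7 area 1772.5 xstrip -0.0402 y -0.0575
coaster px 383.2 224.3 area 477.0 xstrip -0.1442 y 0.052
t 19.38 bar [-2.855e-01  2.000e-04  7.760e-02] toolaxis tilt 0.2729 F [3.5 0.6 4.4] w 0.0132
bar angle 0.2856 bend est -0.039
force: [2.4, 0.7, 5.3]
gripper_width: 0.0136
theta 0.2614 off -0.0002 n 6048
tile px 332.3 276.1 area 1730.5 xstrip -0.0402 y -0.0577
coaster px 382.7 226.1 area 466.0 xstrip -0.1439 y 0.0516
t 19.85 bar [-2.878e-01  2.000e-04  6.820e-02] toolaxis tilt 0.2355 F [2.6 0.2 4.7] w 0.0132
bar angle 0.2531 bend est -0.045
```

```bash
python3 -m jog '[[[0.2,2.4,0,0,0,-0.006,-1],[0.2,2.4,0,0,0,-0.006,-1],[0.2,2.4,0,0,0,-0.006,-1],[0.2,2.4,0,0,0,-0.006,-1],[0.2,2.4,0,0,0,-0.006,-1]]]' | tail -2
python3 look.py 34
python3 -m jog '[[[0.2,2.4,0,0,0,-0.006,-1],[0.2,2.4,0,0,0,-0.006,-1],[0.2,2.4,0,0,0,-0.006,-1],[0.2,2.4,0,0,0,-0.006,-1],[0.2,2.4,0,0,0,-0.006,-1]]]' | tail -2
python3 look.py 35
python3 -m jog '[[[0.2,2.4,0,0,0,-0.006,-1],[0.2,2.4,0,0,0,-0.006,-1],[0.2,2.4,0,0,0,-0.006,-1],[0.2,2.4,0,0,0,-0.006,-1],[0.2,2.4,0,0,0,-0.006,-1]]]' | tail -2
python3 look.py 36
```

```text
force: [1.7, 1.7, 4.5]
gripper_width: 0.013
theta 0.222 off -0.0001 n 5890
tile px 332.2 276.7 area 1674.0 xstrip -0.0402 y -0.0577
coaster px 382.4 228.1 area 437.5 xstrip -0.1442 y 0.0517
t 20.32 bar [-2.902e-01  2.000e-04  5.720e-02] toolaxis tilt 0.2048 F [2.4 0.3 4.9] w 0.0129
bar angle 0.2151 bend est -0.037
force: [0.8, 0.1, 5.5]
gripper_width: 0.0132
theta 0.181 off 0.0001 n 5862
tile px 332.1 277.3 area 1623.5 xstrip -0.0402 y -0.0577
coaster px 382.3 230.6 area 415.0 xstrip -0.1436 y 0.0519
t 20.78 bar [-2.922e-01  2.000e-04  4.610e-02] toolaxis tilt 0.1746 F [ 1.8 -0.   3.8] w 0.0128
bar angle 0.1769 bend est -0.022
force: [0.7, -0.0, 4.8]
gripper_width: 0.0134
theta 0.1428 off -0.0 n 5656
tile px 332.0 278.0 area 1558.0 xstrip -0.0401 y -0.0578
coaster px 381.9 232.6 area 400.0 xstrip -0.1441 y 0.0517
t 21.25 bar [-2.937e-01  2.000e-04  3.500e-02] toolaxis tilt 0.1448 F [2.4 1.4 4.4] w 0.013
bar angle 0.1388 bend est -0.021
```

```bash
python3 -m jog '[[[0.2,2.4,0,0,0,-0.007,-1],[0.2,2.4,0,0,0,-0.007,-1],[0.2,2.4,0,0,0,-0.007,-1],[0.2,2.4,0,0,0,-0.007,-1],[0.2,2.4,0,0,0,-0.007,-1]]]' | tail -2
python3 look.py 37
python3 -m jog '[[[0.2,2.4,0,0,0,-0.007,-1],[0.2,2.4,0,0,0,-0.007,-1],[0.2,2.4,0,0,0,-0.007,-1],[0.2,2.4,0,0,0,-0.007,-1],[0.2,2.4,0,0,0,-0.007,-1]]]' | tail -2
python3 look.py 38
python3 -m jog '[[[0.2,2,0,0,0,-0.006,-1],[0.2,2,0,0,0,-0.006,-1],[0.2,2,0,0,0,-0.006,-1],[0.2,2,0,0,0,-0.006,-1],[0.2,2,0,0,0,-0.006,-1]]]' | tail -2
python3 look.py 39
```

```text
force: [0.8, 0.4, 5.9]
gripper_width: 0.0132
theta 0.1056 off 0.0 n 5479
tile px 332.0 278.5 area 1500.5 xstrip -0.0402 y -0.0577
coaster px 381.6 235.0 area 386.0 xstrip -0.1435 y 0.0515
t 21.72 bar [-2.948e-01  1.000e-04  2.380e-02] toolaxis tilt 0.11 F [2.3 1.4 4. ] w 0.0129
bar angle 0.1008 bend est -0.026
force: [0.8, 0.2, 5.1]
gripper_width: 0.0134
theta 0.0678 off 0.0 n 5218
tile px 332.1 279.2 area 1438.5 xstrip -0.0402 y -0.0576
coaster px 381.6 237.5 area 362.5 xstrip -0.143 y 0.0517
t 22.18 bar [-2.955e-01  1.000e-04  1.260e-02] toolaxis tilt 0.0755 F [ 3.1 -0.   4.4] w 0.0131
bar angle 0.0628 bend est -0.027
force: [0.1, 0.5, 6.0]
gripper_width: 0.0131
theta 0.0354 off 0.0001 n 5087
tile px 332.1 279.9 area 1385.5 xstrip -0.0401 y -0.0575
coaster px 381.5 239.5 area 362.0 xstrip -0.143 y 0.0518
t 22.65 bar [-2.957e-01  1.000e-04  3.400e-03] toolaxis tilt 0.0469 F [2.  0.2 4.3] w 0.0133
bar angle 0.0316 bend est -0.02
```

```bash
python3 -m jog '[[[0.1,1.6,0,0,0,-0.005,-1],[0.1,1.6,0,0,0,-0.005,-1],[0.1,1.6,0,0,0,-0.005,-1],[0.1,1.6,0,0,0,-0.005,-1],[0.1,1.6,0,0,0,-0.005,-1]]]' | tail -2
python3 look.py 40
python3 -m jog '[[[0.1,1.5,0,0,0,-0.005,-1],[0.1,1.5,0,0,0,-0.004,-1],[0.1,1.5,0,0,0,-0.004,-1],[0.1,1.5,0,0,0,0,-1],[0,0,0,0,0,0,-1]]]' | tail -2
python3 look.py 41
```

```text
force: [0.9, 0.2, 5.3]
gripper_width: 0.0131
theta 0.0109 off 0.0002 n 5045
tile px 332.0 280.3 area 1345.0 xstrip -0.0403 y -0.0576
coaster px 381.4 241.0 area 338.0 xstrip -0.1431 y 0.0518
t 23.12 bar [-2.957e-01  1.000e-04 -3.700e-03] toolaxis tilt 0.0233 F [1.2 0.9 5. ] w 0.0131
bar angle 0.0077 bend est -0.017
force: [0.2, 0.0, 6.3]
gripper_width: 0.0132
theta -0.0 off 0.0002 n 4947
tile px 331.9 280.5 area 1330.0 xstrip -0.0402 y -0.0577
coaster px 381.4 242.0 area 336.0 xstrip -0.1421 y 0.0517
t 23.58 bar [-2.956e-01  2.000e-04 -8.600e-03] toolaxis tilt 0.0126 F [0.1 0.4 5.8] w 0.0134
bar angle -0.0089 bend est -0.047
```

The board reads about 0. I'll push a few mm more so it seats firmly, watching the force.

```bash
python3 -m jog '[[[0,1.3,0,0,0,-0.003,-1],[0,1.3,0,0,0,-0.003,-1],[0,1.3,0,0,0,0,-1],[0,0,0,0,0,0,-1],[0,0,0,0,0,0,-1]]]' | tail -2
python3 look.py 42; python3 look.py 43
```

```text
force: [0.2, 0.9, 7.1]
gripper_width: 0.0136
theta -0.0003 off 0.0002 n 4964
tile px 332.0 280.5 area 1335.5 xstrip -0.0404 y -0.0576
coaster px 381.4 242.0 area 336.0 xstrip -0.1422 y 0.0517
t 24.05 bar [-2.954e-01  1.000e-04 -1.100e-02] toolaxis tilt 0.0093 F [0.4 0.5 6.3] w 0.0132
bar angle -0.0169 bend est -0.089
theta 0.0 off 0.0001 n 4939
tile px 332.0 280.4 area 1331.5 xstrip -0.0404 y -0.0577
coaster px 381.4 242.0 area 336.0 xstrip -0.1421 y 0.0517
t 24.1 bar [-2.954e-01  1.000e-04 -1.100e-02] toolaxis tilt 0.0092 F [ 0.2 -0.1  6.9] w 0.0131
bar angle -0.017 bend est -0.092
```

```bash
python3 -m jog '[[[0,1.6,0,0,0,0,-1],[0,1.6,0,0,0,0,-1],[0,1.6,0,0,0,0,-1],[0,0,0,0,0,0,-1],[0,0,0,0,0,0,-1]]]' | tail -2
python3 look.py 44; python3 look.py 45
```

```text
force: [0.6, 0.3, 8.3]
gripper_width: 0.0129
theta 0.0 off 0.0001 n 4920
tile px 332.0 280.4 area 1334.0 xstrip -0.0405 y -0.0576
coaster px 381.4 242.0 area 337.0 xstrip -0.1421 y 0.0518
t 24.57 bar [-2.951e-01  2.000e-04 -1.380e-02] toolaxis tilt 0.0119 F [-0.9  0.9  7.2] w 0.013
bar angle -0.0266 bend est -0.143
theta -0.0003 off 0.0002 n 4966
tile px 331.9 280.4 area 1333.5 xstrip -0.0405 y -0.0577
coaster px 381.4 242.0 area 337.0 xstrip -0.1422 y 0.0518
t 24.62 bar [-2.951e-01  1.000e-04 -1.390e-02] toolaxis tilt 0.0119 F [-0.5  0.4  7.4] w 0.0129
bar angle -0.0266 bend est -0.141
```

It's against the stop: the force rises and the angle doesn't change. Relaxing the spring, then releasing.

```bash
python3 -m jog '[[[0,-1.6,0,0,0,0,-1],[0,-1.6,0,0,0,0,-1],[0,-1.6,0,0,0,0,-1],[0,-1.5,0,0,0,0,-1],[0,-1,0,0,0,0,-1]]]' | tail -2
python3 look.py 46
python3 -m jog '[[[0,0,0,0,0,0,-0.1],[0,0,0,0,0,0,-0.1],[0,0,0,0,0,0,-0.1],[0,0,0,0,0,0,-0.1],[0,0,0,0,0,0,-0.1]]]' | tail -2
python3 look.py 47
python3 - <<'E'
from bench import vision
import cv2
im,d=vision.get_image("wrist"); cv2.imwrite("pics/wrist8.png",im)
E
```

```text
force: [3.7, 0.8, -4.1]
gripper_width: 0.0131
theta -0.0007 off 0.0002 n 4935
tile px 331.8 280.5 area 1322.0 xstrip -0.0402 y -0.0579
coaster px 381.4 242.0 area 337.0 xstrip -0.1423 y 0.0518
t 25.08 bar [-2.958e-01  1.000e-04 -6.500e-03] toolaxis tilt 0.0164 F [ 2.1  1.9 -4.5] w 0.0131
bar angle -0.0018 bend est -0.006
force: [0.3, -0.2, 0.5]
gripper_width: 0.0382
theta -0.0003 off 0.0002 n 4972
tile px 332.1 280.4 area 1330.5 xstrip -0.0404 y -0.0575
coaster px 381.4 242.0 area 337.0 xstrip -0.1422 y 0.0518
t 25.55 bar [-0.2981 -0.0006 -0.0071] toolaxis tilt 0.0205 F [-0.4 -0.9 -0.4] w 0.0382
bar angle -0.0037 bend est -0.018
```

View pics/wrist8.png

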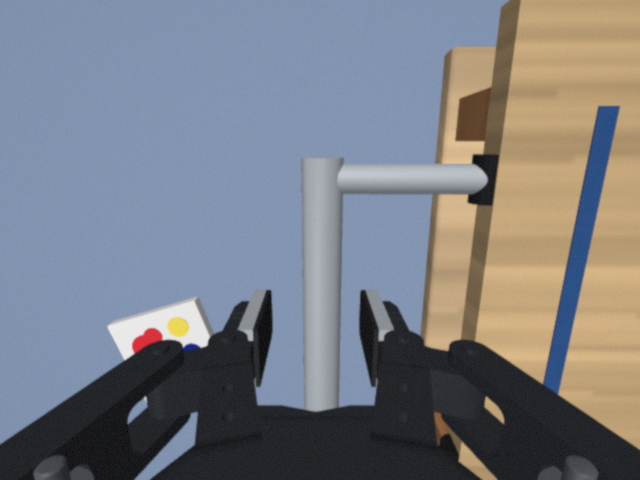

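The bar is free between the open fingers at column 322. Withdrawing straight up.

```bash
python3 -m jog '[[[1,-8,0,0,0,0,-0.1],[0,-15,0,0,0,0,-0.1],[0,-20,0,0,0,0,-0.1],[0,-25,0,0,0,0,-0.1],[0,-25,0,0,0,0,-0.1]]]'
python3 -m jog '[[[0,-20,0,0,0,0,-0.1],[-10,-20,0,0,0,0,-0.1],[-10,0,0,0,0,0,-0.1],[0,0,0,0,0,0,-0.1],[0,0,0,0,0,0,-0.1]]]'
python3 look.py 50
python3 -c "
import cv2
im=cv2.imread('pics/s_50.png')[120:340,230:510];cv2.imwrite('pics/s_50c.png',cv2.resize(im,None,fx=2.6,fy=2.6))"
```

```text
t: 26.02
tool_pos: [0.449, 0.1057, 0.1269]
tool_rot: [[0.997, -0.03, 0.065], [-0.065, 0.007, 0.998], [-0.03, -1.0, 0.005]]
force: [1.0, 0.8, -0.0]
gripper_width: 0.0388
t: 26.43
tool_pos: [0.4329, 0.1069, 0.1771]
tool_rot: [[0.998, -0.019, 0.065], [-0.065, 0.008, 0.998], [-0.02, -1.0, 0.007]]
force: [1.1, -0.4, 0.3]
gripper_width: 0.0382
theta -0.0008 off 0.0002 n 4943
tile px 332.1 280.4 area 1332.0 xstrip -0.0404 y -0.0575
coaster px 381.4 242.0 area 337.0 xstrip -0.1423 y 0.0518
t 26.48 bar [-0.3154 -0.0019  0.1364] toolaxis tilt 0.0206 F [-0.3 -0.1 -0.4] w 0.0387
bar angle 0.4286 bend est 2.303
```

View pics/s_50c.png

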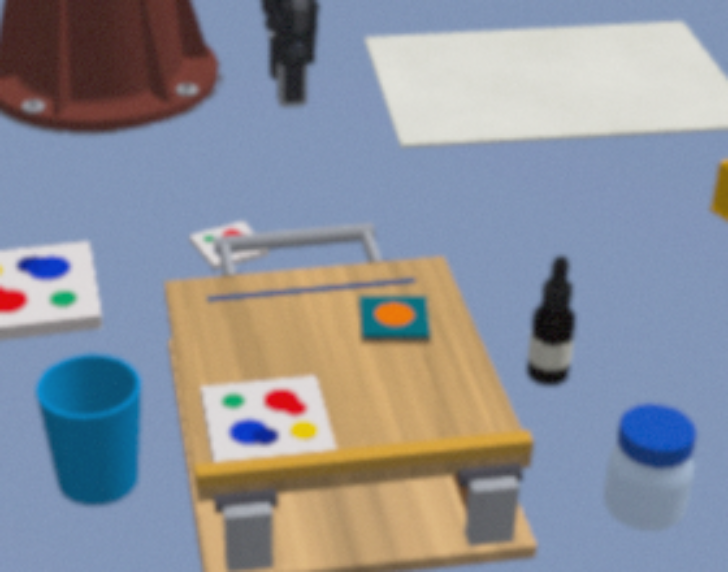

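The board is flat, the tile lies against the strip, the coaster, cup, bottle and jar haven't moved, and the gripper is clear. Handing in.

```bash
python3 -c "
from bench import arm
print(arm.close_job())"
```

```text
the job is handed in; nothing more can be done
None
```

The tile now lies against the brass strip, the board is back home, and I handed the job in at about 26.5 s. No verdict was reported, so the figures below are my own last checks.

- **Lift and slide:** I gripped the bar at 20 N and lifted in small steps. The tile began to slide at about 0.34 rad. I held that angle for about 1.9 s, steady to about 0.001 rad between pictures, until the tile had come to rest.
- **Lowering:** I pushed the board down until it stopped moving while the push rose to about 8 N. I then eased the spring, let go and backed off upward.

| Check | Result |
|---|---|
| Board angle | -0.0008 rad; it read -0.0001 to -0.0014 flat at the start, within noise |
| Tile centre from the strip | about 40 mm, unchanged since it came to rest |
| Coaster | within about 2 mm of its start |
| Fastest tile slide | about 0.11 m/s average between two pictures (limit 0.35) |
| Handle bend | about 0.21 rad at most (limit 0.40) |
| Gripper | open and well clear of the handle |
| Bottle, cup and jar | looked unmoved in the last picture; I did not measure them |

**What disagreed:**
- **First grasp missed:** the gripper shut on nothing, just above the bar. The fingertips sat about 26 mm further back than the reported tool position and the stated 19 mm imply. I went that much lower and the second grasp held.
- **Handle bend:** it is worked out from positions. On the way down it disagreed with the wrist force: about -0.03 rad by position, about -0.08 rad from the 4 to 5 N push. Both are far from the limit.

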